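# Open a snap-covered pedal receiver and switch on its battery

## Task

The battery isolator of the press's wireless pedal receiver is off. Squeeze the cover's two snap tabs inward and, keeping them pressed, lift the cover straight off; set it down (do not drop it) right way up, flat on the floor of the sheet-metal tray. Then push the toggle switch inside the receiver fully over to on, towards the end with the stub aerial, and leave the stubby screwdriver lying where it is.

Things in the scene. Friction and masses are not known exactly. Their poses are not given: they have to be found in the camera images.
- receiver: black plastic base of the receiver, 120 x 56 x 20 mm, fixed to the worktop; origin at the centre of its underside on the worktop, x along its length towards the end with the stub aerial (an upright rod, 60 mm tall, 72 mm from the origin), z up. The grey cover sits on it and hides the cell and the toggle switch.
- cover_grip (a point): Midpoint between the two snap tabs' thumb pads of the loose grey cover, at mid height of the pads: 38 mm above the worktop while seated, 33 mm above the cover's underside. x along the cover's length, y across it from tab to tab, z up. With both tabs pressed the cover lifts off straight up: clear of the base after 20 mm, of the toggle after 60 mm.
- cover: The same cover: 122 g, 120 x 53 mm, 62 mm high with the guide skirts that reach down inside the base; top 67 mm above the worktop while seated. Origin at the centre of its underside (lower end of the skirts), 5 mm above the worktop while seated; axes as above.
- tab_left (a joint): snap tab in the middle of the cover's +y long side: a spring arm hinged at the cover's top edge, 26 mm wide along x. 0 = at rest, barb caught in a window of the base; free above 0.06 rad; stop at 0.13 rad. The full press takes about 7 N on the thumb pad, and it springs back.
- tab_right (a joint): the same on the -y long side
- tab_left_pad (a point): outer face of the left tab's thumb pad (24 mm wide, 18 mm high, ribbed, 6.5 mm proud of the cover's side); the two pads are 66 mm apart over their outer faces at rest, about 59 mm when fully pressed; nothing else is proud of the sides
- tab_right_pad (a point): the same on the right tab
- toggle_tip (a point): round steel lever of the isolator toggle (9.6 mm thick near the tip), a point on its middle 4 mm short of the end, 51 mm above the worktop when leaning fully over, 54 mm upright; the pivot is 33 mm from the receiver's origin along its +x and 28 mm up. With the cover off it stands free: switch body up to 30 mm, cell up to 29 mm, base walls 20 mm.
- toggle (a joint): toggle angle: 0 = off, leaning 0.45 rad towards the cell (receiver -x); 0.9 = fully on, leaning 0.45 rad towards the aerial (+x). Stays where it is left; moves with about 2 N at the tip.
- parts_tray: low folded sheet-metal tray, 200 (x) x 160 (y) x 17 mm, fixed; origin at the centre of its underside, floor 2 mm up, 190 x 150 mm inside at the floor; empty
- stubby_driver: short screwdriver with a fat black handle, 35 x 85 x 33 mm, lying loose on the worktop between receiver and tray
There are look-alikes about, which are no part of the job. What is shaped like the receiver but purple is not meant.

How it is judged:
By the outcome, as a careful person would: the job done as asked, in the order asked, and still so for the second after the job is handed in, with the robot touching nothing.
It also fails if it takes over 51 s, if anything falls off the work surface, if the arm or the gripper's body presses on something with over 40 N, if the wrist force passes 120 N, or if a joint passes its speed limit or range.

## Robot

A 6-joint arm with a two-finger parallel gripper is mounted at the origin on a cart in front of the work surface, level with it; the furniture and walls round the work are solid. World frame = base frame: x ahead of the robot, y to its left, z up, the work surface at z = 0. Lengths are in mm, angles in rad, forces in N, time in s.
With the tool pointing down it reaches from about 275 to 1000 mm from the base axis. Payload 8.4 kg.
Tool frame: the origin (TCP) lies midway between the tips of the shut fingers; the grasp point (between the pads) lies 19 mm behind it; z points along the fingers, x is the direction in which the jaws open and shut, and the axes are right-handed (so a half turn about z gives the same grasp; the last joint's range is limited). The gripper opens to 85 mm and grips with 20 to 120 N. Pads are 22 mm wide; open, the fingers measure 114 mm over their backs; the gripper's body (76 mm by 85 mm) begins 54 mm behind the grasp point. The pads swing forward as they close: fully open they stand 13 mm farther back than shut.
Start: joints at [-1.263, 0.353, 1.633, -0, 1.155, -0.002], TCP at [190.541, -595.249, 207.381] pointing down, gripper open.
Joint ranges: [-2.63, 2.63], [-0.92, 2.1], [0.06, 2.66], [-1.3, 4.44], [0, 2.69], [-3.02, 3.02]. Speed limits (rad/s): [2.22, 2.22, 2.79, 3.14, 3.14, 3.14].

## Interface

Orientations are given as [roll, pitch, yaw] about the fixed x, y, z axes, in that order (R = Rz(yaw) Ry(pitch) Rx(roll)).
In Python, from rig import sense, grab_frame, camera_model, job gives the robot as it stands.
- The arm moves only by the tool arm_command, never from a script. Its argument "plan" is a list of rows, each an object with "translation": the shift along the tool's x, y, z in cm, a list of three; "twist": the turn about the tool's z in rad; "gripper": the opening, from 0 (shut) to 1 (fully open). A call has exactly 5 rows; each row is the pose to reach, as a shift and turn from the pose measured when the call began, along the tool's axes at that moment; what a row does not reach only later rows make up. A row lasts 1/12 s, in which the tool goes at most 41.7 mm and 7.16 degrees, less where a joint would pass 70% of its speed; a pose out of reach is approached as far as the arm can. A call with a gripper value outside its range is refused whole. The fingers move at their own pace and stop on an object; "squeeze" is the grip in N (left out, the last holds). Time passes only in rows, so rows that repeat a pose let the fingers close, or fill a call up. It gives the time, the measured TCP pose, the force and the opening at its end, in the units of the state.
- sense(): the state, without advancing time (a new reading comes with each control period).
- grab_frame(name): name is "scene" or "top" or "wrist"; returns the picture (384x512x3 uint8, blue, green, red); there is no depth.
- camera_model(name): a dict with "fx", "fy", "cx", "cy" (pixels), "pose" (4x4, takes a point from camera to world coordinates). Camera axes: x right, y down, z forward; pixel columns grow to the right and rows downward; lengths in mm; the calibration is good to about 2 mm. A picture is of the moment at which its call begins: read the wrist's pose just before it. camera_model takes no time and is no camera call; for the wrist camera it gives the pose at the moment of the call.
- job.sign_off(): hands the job in, once; it reports no verdict.
The state is a dict: "clock": time; "qpos": joint angles; "qvel": joint speeds; "joint_efforts": joint torques, N m; "eef_pos": TCP position; "tcp_rot": TCP orientation; "contact_force": force on the tool from outside, world axes, zero at the start; "wrist_torque": the same for the moment, N m; "opening": opening from 0.0 (shut) to 1.0 (fully open).
Only numpy, scipy, OpenCV 4.12 (cv2) and the standard library are available. Lean on these libraries where they do the work, as an engineer would, in place of code of your own. Each camera call takes 0.05 s, during which the arm holds its last target.

## Working session

There is one attempt and no reset: what is moved stays moved. The work goes in short steps, Python scripts to look and compute and a tool call to move; the robot and the scene stay as the last step left them, time stands still between calls to the robot, and variables do not carry over. Pictures are saved under pics/ and viewed, and the job is handed in when it is done.

Besides the shell and the picture viewer there is one more tool, called after "Emit:" in YAML: its name, and indented under it one key for each argument. arm_command: Moves the arm, as the interface text tells. Its arguments: {"type":"object","properties":{"plan":{"type":"array","items":{"type":"object","properties":{"translation":{"type":"array","items":{"type":"number"}},"twist":{"type":"number"},"gripper":{"type":"number"}}}},"squeeze":{"type":"number"}},"required":["plan"]}

```bash
mkdir -p pics; ls
python3 - <<'E'
from rig import sense,grab_frame,camera_model
import cv2
s=sense();print(s)
for n in("scene","top","wrist"):
    m=camera_model(n);print(n,m)
    cv2.imwrite(f"pics/{n}0.png",grab_frame(n))
E
```

```text
pics
{'clock': 0.0, 'qpos': array([-1.26340504e+00,  3.53664278e-01,  1.63415274e+00, -2.30302635e-07,
        1.15517404e+00, -2.40429384e-03]), 'qvel': array([-0.00092952,  0.00127493, -0.00019081, -0.00025893,  0.00175326,
        0.00159609]), 'joint_efforts': array([-9.71604786e-04, -6.05256915e+01, -3.42062402e+01,  3.36902679e-05,
        9.61618731e-03,  8.29382907e-05]), 'eef_pos': array([ 190.38217056, -594.75948857,  206.64366066]), 'tcp_rot': array([-3.14158950e+00,  1.39840232e-03, -1.26100066e+00]), 'contact_force': array([ 0.19125074, -0.2326077 , -0.31937057]), 'wrist_torque': array([-0.01987036, -0.01136131,  0.00161446]), 'opening': 0.9994860582746503}
scene {'fx': 485.4162106183725, 'fy': 485.4162106183725, 'cx': 251.54056261945004, 'cy': 191.48317111964593, 'pose': array([[-7.42158953e-01, -4.57770582e-01,  4.89536702e-01,
        -1.78781755e+02],
       [-6.70167223e-01,  5.16359598e-01, -5.33149753e-01,
         6.92682248e+02],
       [-8.71670200e-03, -7.23753315e-01, -6.90003738e-01,
         1.03494527e+03],
       [ 0.00000000e+00,  0.00000000e+00,  0.0000
[... 255 characters left out ...]
6993e-01,  2.68996478e-02,  9.06975143e-03,
        -6.49029986e+01],
       [-1.15193141e-02, -9.23538688e-02, -9.95659615e-01,
         1.43751476e+03],
       [ 0.00000000e+00,  0.00000000e+00,  0.00000000e+00,
         1.00000000e+00]])}
wrist {'fx': 281.70409752232365, 'fy': 281.70409752232365, 'cx': 255.4919812820514, 'cy': 192.6118394657253, 'pose': array([[ 3.05555440e-01, -9.07934446e-01, -2.86863929e-01,
         2.63216174e+02],
       [-9.52171261e-01, -2.92117323e-01, -8.96513177e-02,
        -5.71735632e+02],
       [-2.40040351e-03,  3.00537037e-01, -9.53767124e-01,
         3.72388489e+02],
       [ 0.00000000e+00,  0.00000000e+00,  0.00000000e+00,
         1.00000000e+00]])}
```

View pics/scene0.png

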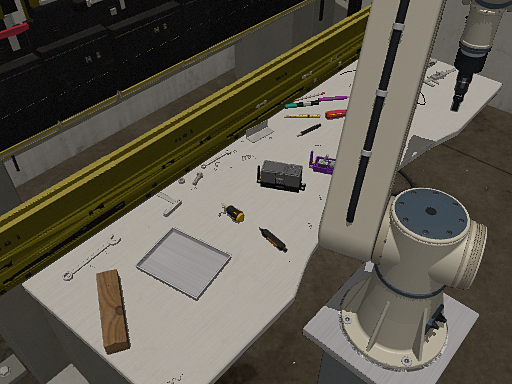

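View pics/top0.png

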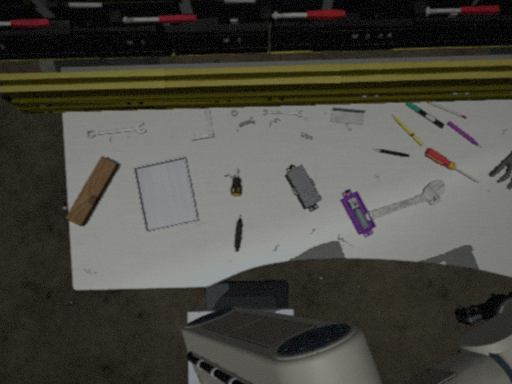

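View pics/wrist0.png

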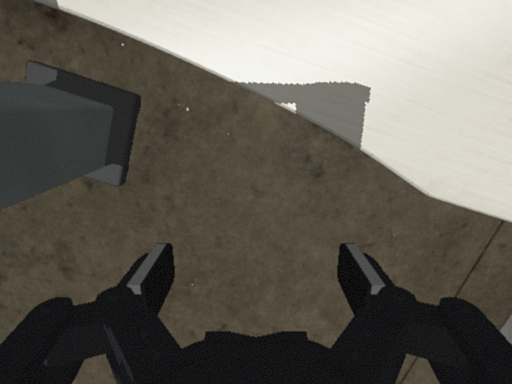

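The grey-covered black receiver is at top (303,187) and scene (282,176). The purple look-alike, with its cover off, is at top (357,213). The tray is at top (167,193) and the stubby driver at top (236,186). I'll enlarge these to confirm.

Run:
```python
import cv2,numpy as np
t=cv2.imread("pics/top0.png");s=cv2.imread("pics/scene0.png")
a=cv2.resize(t[150:250,220:390],None,fx=4.5,fy=4.5,interpolation=cv2.INTER_CUBIC)
b=cv2.resize(s[140:220,220:350],None,fx=5.5,fy=5.5,interpolation=cv2.INTER_CUBIC)
cv2.imwrite("pics/c1.png",np.clip(a*1.6,0,255).astype(np.uint8));cv2.imwrite("pics/c2.png",np.clip(b*1.6,0,255).astype(np.uint8))
```

```text
(no output)
```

View pics/c1.png

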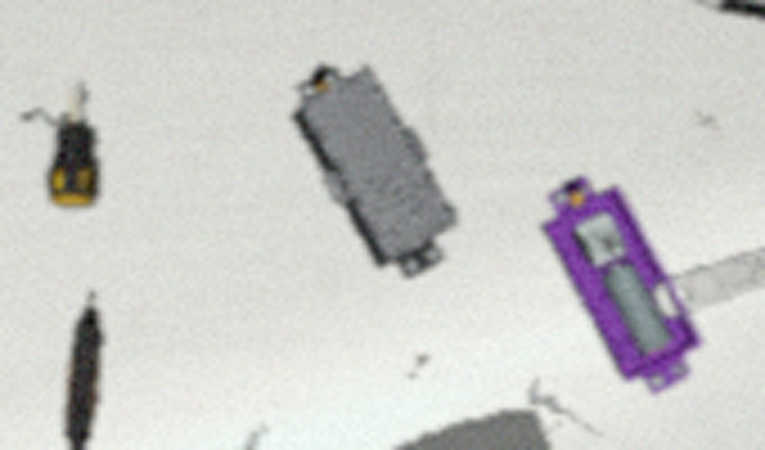

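View pics/c2.png

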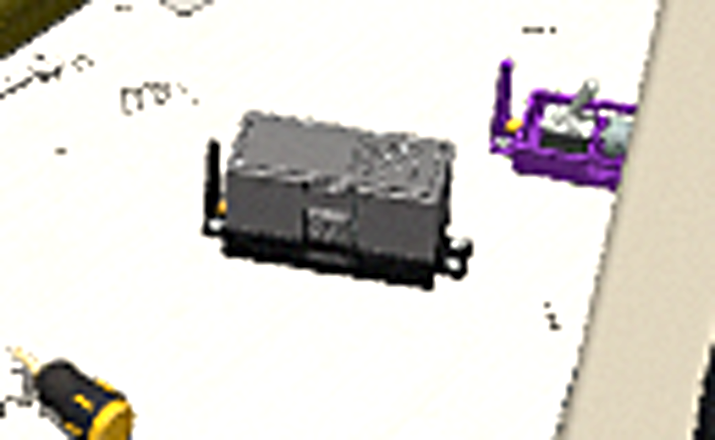

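```bash
cat > h.py <<'E'
import numpy as np,cv2
from rig import sense,grab_frame,camera_model
def ray(m,u,v,z):
    P=m["pose"];d=P[:3,:3]@np.array([(u-m["cx"])/m["fx"],(v-m["cy"])/m["fy"],1.]);o=P[:3,3]
    return o+d*((z-o[2])/d[2])
def proj(m,p):
    P=m["pose"];c=P[:3,:3].T@(np.asarray(p,float)-P[:3,3]);return np.array([m["fx"]*c[0]/c[2]+m["cx"],m["fy"]*c[1]/c[2]+m["cy"]])
def plan(target,yaw):
    """shift in tool axes (cm) and twist to a world TCP target"""
    from scipy.spatial.transform import Rotation as R
    s=sense();r=R.from_euler('xyz',s["tcp_rot"]).as_matrix()
    d=r.T@(np.array(target)-s["eef_pos"])/10
    tw=-(yaw-s["tcp_rot"][2])  # tool z down
    tw=(tw+np.pi/2)%np.pi-np.pi/2
    print("clock",s["clock"],"pos",s["eef_pos"].round(1),"rot",s["tcp_rot"].round(4),"open",round(s["opening"],3),"F",s["contact_force"].round(1))
    print("shift",d.round(3),"twist",round(tw,4),"|",np.linalg.norm(d)*10)
E
python3 - <<'E'
from h import *
t=cv2.imread("pics/top0.png");m=camera_model("top")
sub=t[155:220,280:325];g=cv2.cvtColor(sub,cv2.COLOR_BGR2GRAY);
print(np.percentile(g,[5,20,30,50,70,90]))
for lo,hi in((0,110),(50,110)):
    k=((g>lo)&(g<hi)).astype(np.uint8)
    cs,_=cv2.findContours(k,cv2.RETR_EXTERNAL,cv2.CHAIN_APPROX_NONE);c=max(cs,key=cv2.contourArea)
    (u,v),wh,a=cv2.minAreaRect(c);u+=280;v+=155
    print(lo,(u,v),wh,a,cv2.contourArea(c))
k=((g>50)&(g<110)).astype(np.uint8)*255
k=cv2.morphologyEx(k,cv2.MORPH_OPEN,np.ones((7,7)))
cs,_=cv2.findContours(k,cv2.RETR_EXTERNAL,cv2.CHAIN_APPROX_NONE);c=max(cs,key=cv2.contourArea)
b=cv2.boxPoints(cv2.minAreaRect(c))+[280,155]
print(b);w=np.array([ray(m,u,v,67) for u,v in b]);print(w.round(1),w.mean(0));print(np.linalg.norm(np.diff(w,axis=0),axis=1))
# purple check & tray
T=t[140:245,120:215];gt=cv2.cvtColor(T,cv2.COLOR_BGR2GRAY)
cv2.imwrite("pics/tray.png",np.vstack([cv2.resize(T,None,fx=5,fy=5)]))
cv2.imwrite("pics/k.png",cv2.resize(np.hstack([sub,cv2.cvtColor(k,cv2.COLOR_GRAY2BGR)]),None,fx=8,fy=8,interpolation=cv2.INTER_NEAREST))
E
```

```text
[ 67.2  82.   88.  132.  135.  139. ]
0 (302.79999923706055, 186.60000228881836) (50.98234939575195, 23.255107879638672) 63.43495178222656 925.5
50 (302.79999923706055, 186.60000228881836) (50.98234939575195, 23.255107879638672) 63.43495178222656 925.5
[[285.41124153 169.71301842]
 [305.17751312 161.57396507]
 [321.33135986 200.80473328]
 [301.56508636 208.94378662]]
[[ 559.6 -142.8   67. ]
 [ 582.1 -201.6   67. ]
 [ 465.5 -244.4   67. ]
 [ 443.3 -186.1   67. ]] [ 512.66018465 -193.75087304   67.        ]
[ 62.90821768 124.22876957  62.39780667]
```

View pics/tray.png

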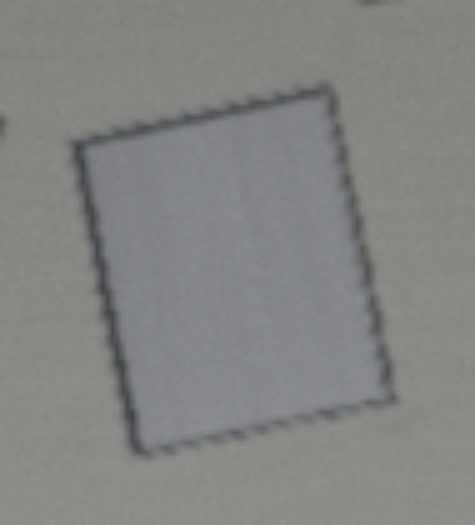

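View pics/k.png

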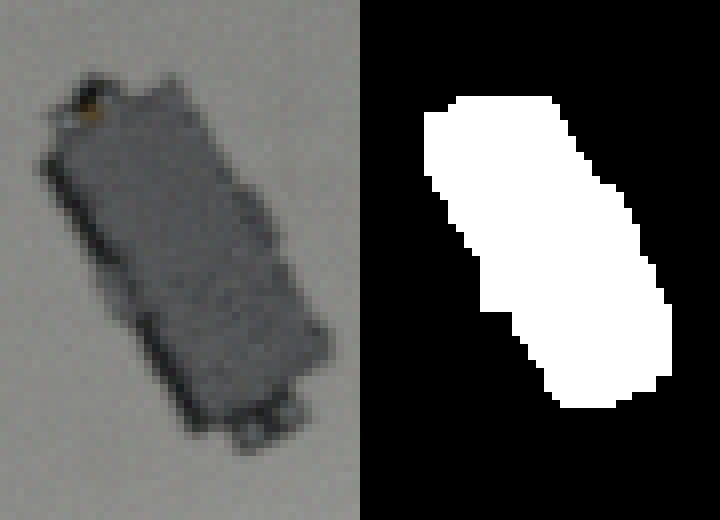

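Run:
```python
from h import *
m=camera_model("top")
b=np.array([[178,85],[65,130],[205,400],[325,345]])/8+[280,155]
w=np.array([ray(m,u,v,67) for u,v in b]);print(w.round(1),w.mean(0))
print(np.linalg.norm(np.roll(w,-1,0)-w,axis=1))
d=(w[0]+w[1]-w[2]-w[3]);print("yaw",np.arctan2(d[1],d[0]))
# tray rim corners at z=17
b=np.array([[330,90],[77,145],[138,452],[392,400]])/5+[120,140]
w=np.array([ray(m,u,v,17) for u,v in b]);print(w.round(1),w.mean(0));print(np.linalg.norm(np.roll(w,-1,0)-w,axis=1))
d=(w[0]+w[3]-w[2]-w[1]);print("tray yaw of short side?",np.arctan2(d[1],d[0]));d=(w[0]+w[1]-w[2]-w[3]);print(np.arctan2(d[1],d[0]))
plan([440,-240,300],-2)
```

```text
[[ 570.4 -192.6   67. ]
 [ 554.9 -150.6   67. ]
 [ 454.5 -198.3   67. ]
 [ 473.4 -242.7   67. ]] [ 513.29095438 -196.06429661   67.        ]
[ 44.71001429 111.11831495  48.21931866 109.15427087]
yaw 0.4600870106317517
[[610.6 156.5  17. ]
 [581.  311.6  17. ]
 [393.3 275.2  17. ]
 [420.6 121.4  17. ]] [501.37200462 216.17658573  17.        ]
[157.87086562 191.16654693 156.16168618 193.24358509]
tray yaw of short side? -1.3886312148409612
0.18721257803797609
clock 0.15 pos [ 190.4 -594.9  206.9] rot [-3.1416e+00  1.0000e-03 -1.2610e+00] open 1.003 F [ 0.7 -0.1  0.4]
shift [-26.2   -34.587  -9.288] twist 0.739 | 443.72963857680315
```

```bash
python3 -c "
from h import *
plan([513,-196,210],-1.111)"
```

```text
clock 0.15 pos [ 190.4 -594.9  206.9] rot [-3.1416e+00  1.0000e-03 -1.2610e+00] open 1.003 F [ 0.7 -0.1  0.4]
shift [-28.155 -42.881  -0.286] twist -0.15 | 512.9904734905914
```

Emit:
arm_command:
  plan:
    - {"translation": [-2.2, -3.3, 0], "twist": -0.02, "gripper": 1}
    - {"translation": [-4.4, -6.6, 0], "twist": -0.04, "gripper": 1}
    - {"translation": [-6.6, -9.9, 0], "twist": -0.05, "gripper": 1}
    - {"translation": [-8.8, -13.2, 0], "twist": -0.06, "gripper": 1}
    - {"translation": [-11, -16.5, 0], "twist": -0.07, "gripper": 1}

```text
clock: 0.57
eef_pos: [314.7, -438.2, 206.8]
tcp_rot: [-3.141, 0.001, -1.191]
contact_force: [2.1, -0.2, 1.0]
opening: 0.997
```

```bash
python3 -c "
from h import *
plan([513,-196,210],-1.111)"
```

```text
clock 0.5667 pos [ 314.7 -438.2  206.8] rot [-3.1415e+00  1.3000e-03 -1.1911e+00] open 0.997 F [ 2.1 -0.2  1. ]
shift [-15.144 -27.398  -0.299] twist -0.0801 | 313.05871436862026
```

Emit:
arm_command:
  plan:
    - {"translation": [-2, -3.5, 0], "twist": -0.02, "gripper": 1}
    - {"translation": [-4, -7, 0], "twist": -0.04, "gripper": 1}
    - {"translation": [-6, -10.5, 0], "twist": -0.06, "gripper": 1}
    - {"translation": [-8, -14, 0], "twist": -0.08, "gripper": 1}
    - {"translation": [-10, -17.5, -0.2], "twist": -0.08, "gripper": 1}

```text
clock: 0.98
eef_pos: [440.7, -278.5, 208.6]
tcp_rot: [3.142, 0.002, -1.11]
contact_force: [1.2, -0.7, -0.5]
opening: 0.999
```

```bash
python3 -c "
from h import *
plan([513,-196,210],-1.111)"
```

```text
clock 0.9833 pos [ 440.7 -278.5  208.6] rot [ 3.1415e+00  1.8000e-03 -1.1100e+00] open 0.999 F [ 1.2 -0.7 -0.5]
shift [ -4.175 -10.145  -0.13 ] twist 0.001 | 109.71620507245007
```

Emit:
arm_command:
  plan:
    - {"translation": [-1.5, -3.5, 0], "twist": 0, "gripper": 1}
    - {"translation": [-3, -7, 0], "twist": 0, "gripper": 1}
    - {"translation": [-4.2, -10.1, 0], "twist": 0, "gripper": 1}
    - {"translation": [-4.2, -10.1, 0], "twist": 0, "gripper": 1}
    - {"translation": [-4.2, -10.1, 0], "twist": 0, "gripper": 1}

```text
clock: 1.4
eef_pos: [513.1, -194.6, 208.4]
tcp_rot: [3.141, 0.002, -1.107]
contact_force: [-0.4, 0.1, 0.5]
opening: 1.002
```

Run:
```python
from h import *
plan([513,-196,210],-1.111)
m=camera_model("wrist");i=grab_frame("wrist");np.save("m1.npy",m,allow_pickle=True)
cv2.imwrite("pics/w1.png",i)
```

```text
clock 1.4 pos [ 513.1 -194.6  208.4] rot [ 3.1410e+00  2.2000e-03 -1.1068e+00] open 1.002 F [-0.4  0.1  0.5]
shift [ 0.122  0.075 -0.164] twist 0.0042 | 2.180421567387235
```

View pics/w1.png

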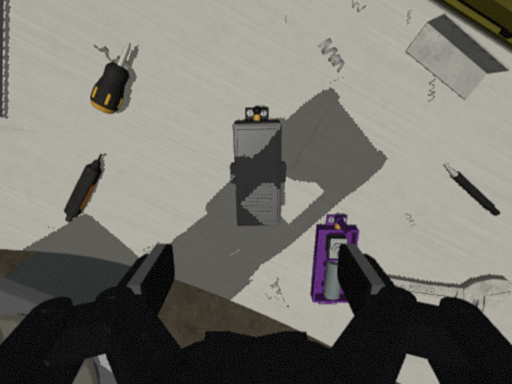

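Run:
```python
import cv2,numpy as np
i=cv2.imread("pics/w1.png")[95:235,200:320]
i=np.clip(i*2.0,0,255).astype(np.uint8)
cv2.imwrite("pics/c3.png",cv2.resize(i,None,fx=4,fy=4,interpolation=cv2.INTER_NEAREST))
```

```text
(no output)
```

View pics/c3.png

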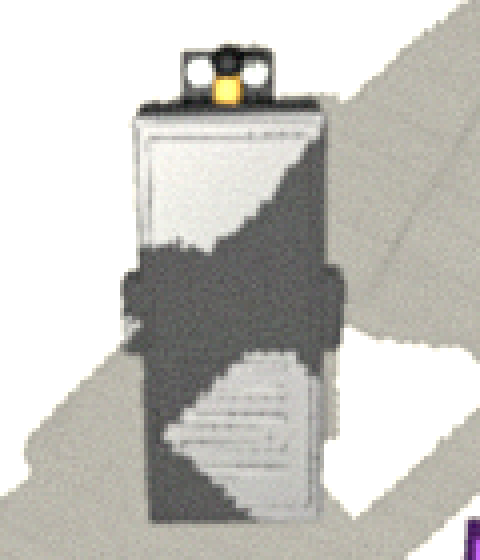

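Run:
```python
from h import *
m=np.load("m1.npy",allow_pickle=True).item()
r=lambda u,v,z: ray(m,u/4+200,v/4+95,z)
w=np.array([r(*p,67) for p in((135,115),(327,118),(322,522),(150,522))])
print(w.round(1),w.mean(0));print(np.linalg.norm(np.roll(w,-1,0)-w,axis=1))
d=w[0]+w[1]-w[2]-w[3];print("yaw",np.arctan2(d[1],d[0]),np.arctan2(*(w[0]-w[3])[1::-1]),np.arctan2(*(w[1]-w[2])[1::-1]))
L,R=r(122,312,44),r(345,308,44);print("pads",L.round(1),R.round(1),((L+R)/2).round(1),np.linalg.norm(L-R),np.arctan2(*(L-R)[1::-1])-np.pi/2)
print("aerial top",r(228,63,60))
```

```text
[[ 552.8 -148.2   67. ]
 [ 574.9 -194.1   67. ]
 [ 471.4 -248.    67. ]
 [ 448.5 -202.4   67. ]] [ 511.87878531 -198.14997781   67.        ]
[ 50.94562353 116.71573668  51.0095165  117.55482002]
yaw 0.479773133015223 0.47942374895349715 0.4801250288407213
pads [ 496.7 -168.4   44. ] [ 527.9 -227.7   44. ] [ 512.3 -198.    44. ] 66.97234403762927 0.48397848916115693
aerial top [ 575.51635873 -164.35462802   60.        ]
```

```bash
python3 -c "
from h import *
plan([512,-198,13],-1.090)"
```

```text
clock 1.45 pos [ 512.3 -195.5  208.3] rot [ 3.1406e+00  2.2000e-03 -1.1082e+00] open 0.999 F [ 0.2 -0.   0.1]
shift [ 0.252  0.115 19.532] twist -0.0182 | 195.33950624254433
```

Emit:
arm_command:
  plan:
    - {"translation": [0.2, 0.1, 2.5], "twist": -0.018, "gripper": 1}
    - {"translation": [0.2, 0.1, 5.5], "twist": -0.018, "gripper": 1}
    - {"translation": [0.2, 0.1, 8.5], "twist": -0.018, "gripper": 1}
    - {"translation": [0.2, 0.1, 10], "twist": -0.018, "gripper": 1}
    - {"translation": [0.2, 0.1, 10], "twist": -0.018, "gripper": 1}

```text
clock: 1.87
eef_pos: [508.5, -197.9, 104.9]
tcp_rot: [3.136, 0.007, -1.092]
contact_force: [-0.6, -0.1, -0.6]
opening: 0.999
```

Run:
```python
from h import *
plan([512,-198,13],-1.090)
m=camera_model("wrist");i=grab_frame("wrist");np.save("m2.npy",m,allow_pickle=True)
cv2.imwrite("pics/w2.png",np.clip(i*1.6,0,255).astype(np.uint8))
plan([512,-198,13],-1.090)
```

```text
clock 1.8667 pos [ 508.5 -197.9  104.9] rot [ 3.1361  0.007  -1.092 ] open 0.999 F [-0.6 -0.1 -0.6]
shift [ 0.239 -0.358  9.183] twist -0.002 | 91.92993895761242
clock 1.9167 pos [ 509.9 -198.2  106.9] rot [ 3.1379  0.0051 -1.0918] open 1.001 F [-0.3 -0.5 -0.1]
shift [ 0.122 -0.232  9.39 ] twist -0.0018 | 93.93864218374875
```

View pics/w2.png

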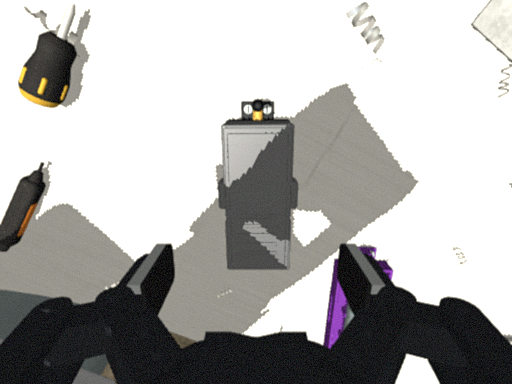

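Emit:
arm_command:
  plan:
    - {"translation": [0.12, -0.2, 2], "twist": 0, "gripper": 1}
    - {"translation": [0.15, -0.2, 4], "twist": 0, "gripper": 1}
    - {"translation": [0.15, -0.2, 5.5], "twist": 0, "gripper": 1}
    - {"translation": [0.15, -0.2, 5.5], "twist": 0, "gripper": 1}
    - {"translation": [0.15, -0.2, 5.5], "twist": 0, "gripper": 1}

```text
clock: 2.33
eef_pos: [512.2, -199.2, 52.9]
tcp_rot: [3.138, 0.005, -1.093]
contact_force: [0.4, -0.3, -0.3]
opening: 1.005
```

```bash
python3 -c "
from h import *
plan([512,-198,13],-1.090)"
```

```text
clock 2.3333 pos [ 512.2 -199.2   52.9] rot [ 3.138   0.0047 -1.0926] open 1.005 F [ 0.4 -0.3 -0.3]
shift [-0.099 -0.056  3.986] twist -0.0026 | 39.880256203483036
```

Emit:
arm_command:
  plan:
    - {"translation": [-0.1, -0.05, 1], "twist": -0.002, "gripper": 1}
    - {"translation": [-0.1, -0.05, 2], "twist": -0.002, "gripper": 1}
    - {"translation": [-0.1, -0.05, 3], "twist": -0.002, "gripper": 1}
    - {"translation": [-0.1, -0.05, 3.9], "twist": -0.002, "gripper": 1}
    - {"translation": [-0.1, -0.05, 3.9], "twist": -0.002, "gripper": 1}

```text
clock: 2.75
eef_pos: [510.6, -197.5, 11.9]
tcp_rot: [3.136, 0.007, -1.091]
contact_force: [-1.2, 0.3, 0.5]
opening: 1.001
```

Run:
```python
from h import *
plan([512,-198,13],-1.090)
for n in("wrist","scene"):
    i=grab_frame(n)
    if n=="scene": i=cv2.resize(i[120:220,220:350],None,fx=5,fy=5)
    cv2.imwrite(f"pics/{n}3.png",np.clip(i*1.6,0,255).astype(np.uint8))
plan([512,-198,13],-1.090)
```

```text
clock 2.75 pos [ 510.6 -197.5   11.9] rot [ 3.1361  0.0069 -1.0905] open 1.001 F [-1.2  0.3  0.5]
shift [ 0.108 -0.096 -0.112] twist -0.0005 | 1.8220402534725797
clock 2.85 pos [ 511.5 -197.8   13.2] rot [ 3.1371  0.0058 -1.0905] open 0.995 F [0.3 0.1 0.9]
shift [ 0.041 -0.035  0.024] twist -0.0005 | 0.5861718672961181
```

View pics/wrist3.png

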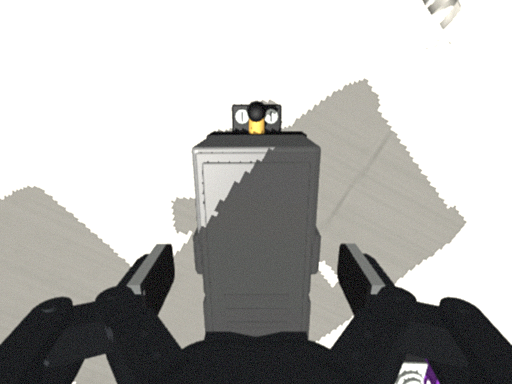

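View pics/scene3.png

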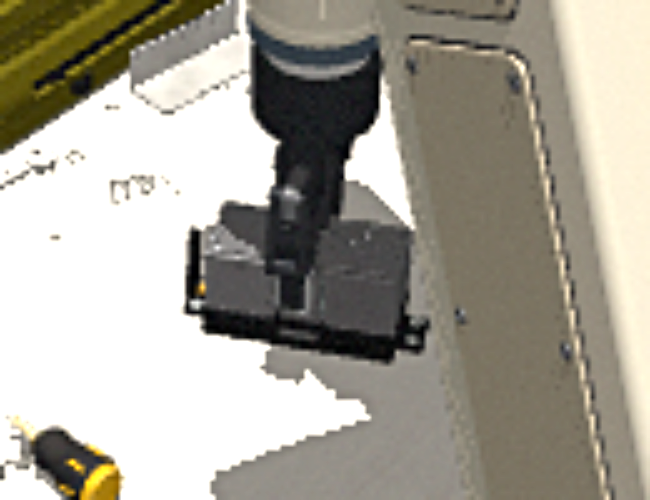

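Emit:
arm_command:
  plan:
    - {"translation": [0.04, -0.03, 0], "twist": 0, "gripper": 0.8}
    - {"translation": [0.04, -0.03, 0], "twist": 0, "gripper": 0.7}
    - {"translation": [0.04, -0.03, 0], "twist": 0, "gripper": 0.5}
    - {"translation": [0.04, -0.03, 0], "twist": 0, "gripper": 0.5}
    - {"translation": [0.04, -0.03, 0], "twist": 0, "gripper": 0.5}
  squeeze: 45

```text
clock: 3.27
eef_pos: [512.2, -198.0, 14.3]
tcp_rot: [3.138, 0.006, -1.091]
contact_force: [-2.2, 1.4, 9.9]
opening: 0.679
```

Emit:
arm_command:
  plan:
    - {"translation": [0, 0, 0], "twist": 0, "gripper": 0.5}
    - {"translation": [0, 0, 0], "twist": 0, "gripper": 0.5}
    - {"translation": [0, 0, 0], "twist": 0, "gripper": 0.5}
    - {"translation": [0, 0, 0], "twist": 0, "gripper": 0.5}
    - {"translation": [0, 0, 0], "twist": 0, "gripper": 0.5}

```text
clock: 3.68
eef_pos: [512.4, -198.1, 14.4]
tcp_rot: [3.138, 0.005, -1.091]
contact_force: [-0.2, 0.6, 2.6]
opening: 0.675
```

Run:
```python
from h import *
for n in("wrist","scene"):
    i=grab_frame(n)
    if n=="scene": i=cv2.resize(i[120:220,220:350],None,fx=5,fy=5)
    cv2.imwrite(f"pics/{n}4.png",np.clip(i*1.6,0,255).astype(np.uint8))
plan([512,-198,13],-1.090)
```

```text
clock 3.7833 pos [ 512.5 -198.1   14.4] rot [ 3.1379  0.0053 -1.0906] open 0.677 F [ 0.2 -0.5  3.8]
shift [-0.026  0.038  0.142] twist -0.0006 | 1.4894155456600313
```

View pics/wrist4.png

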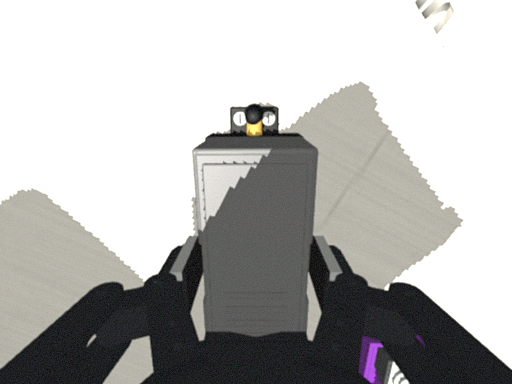

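View pics/scene4.png

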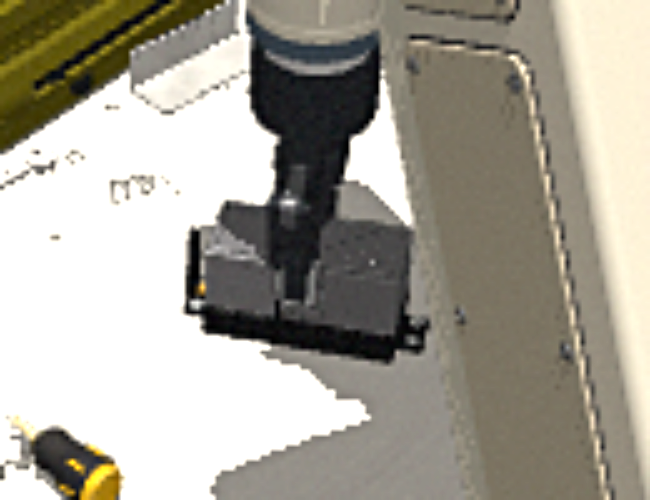

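Emit:
arm_command:
  plan:
    - {"translation": [0, 0, -0.3], "twist": 0, "gripper": 0.5}
    - {"translation": [0, 0, -0.6], "twist": 0, "gripper": 0.5}
    - {"translation": [0, 0, -1.0], "twist": 0, "gripper": 0.5}
    - {"translation": [0, 0, -1.5], "twist": 0, "gripper": 0.5}
    - {"translation": [0, 0, -2.0], "twist": 0, "gripper": 0.5}

```text
clock: 4.2
eef_pos: [512.6, -198.2, 34.9]
tcp_rot: [3.138, 0.005, -1.091]
contact_force: [-0.0, 0.5, 0.4]
opening: 0.677
```

Run:
```python
from h import *
i=grab_frame("scene")
i=cv2.resize(i[100:220,220:350],None,fx=5,fy=5)
cv2.imwrite(f"pics/s5.png",np.clip(i*1.6,0,255).astype(np.uint8))
plan([512,-198,100],-1.090)
```

```text
clock 4.25 pos [ 513.4 -198.5   36. ] rot [ 3.139   0.0038 -1.0906] open 0.679 F [ 0.7 -0.4 -0.2]
shift [-0.132  0.117 -6.404] twist -0.0006 | 64.06507207912058
```

View pics/s5.png

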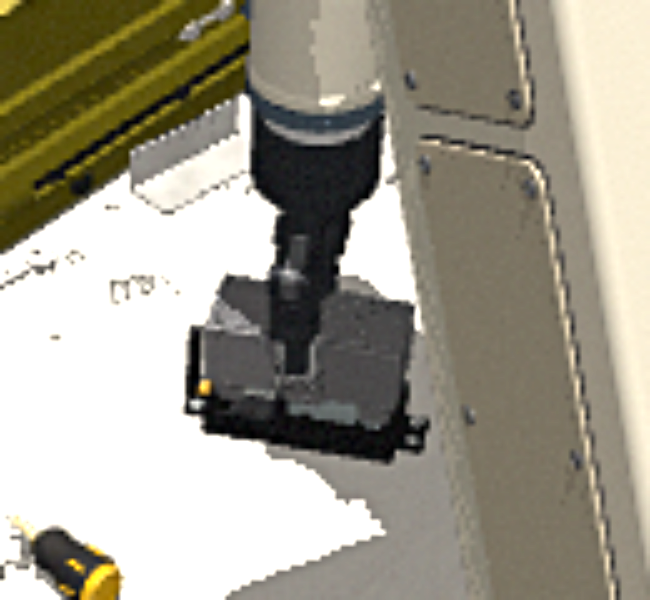

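The cover is rising with the gripper, and its yellow lamp end and the interior are now exposed. I'll keep lifting straight up.

Emit:
arm_command:
  plan:
    - {"translation": [-0.1, 0.1, -1.2], "twist": 0, "gripper": 0.5}
    - {"translation": [-0.1, 0.1, -2.6], "twist": 0, "gripper": 0.5}
    - {"translation": [-0.1, 0.1, -4.2], "twist": 0, "gripper": 0.5}
    - {"translation": [-0.1, 0.1, -6], "twist": 0, "gripper": 0.5}
    - {"translation": [-0.1, 0.1, -8], "twist": 0, "gripper": 0.5}

```text
clock: 4.67
eef_pos: [512.0, -198.2, 117.3]
tcp_rot: [3.139, 0.004, -1.091]
contact_force: [0.3, -0.2, -1.0]
opening: 0.676
```

Run:
```python
from h import *
i=grab_frame("scene")
i=cv2.resize(i[60:220,220:350],None,fx=3.7,fy=3.7)
cv2.imwrite(f"pics/s6.png",np.clip(i*1.6,0,255).astype(np.uint8))
plan([501,216,140],-1.384)
```

```text
clock 4.7167 pos [ 514.3 -199.1  121.3] rot [-3.1408e+00 -1.0000e-04 -1.0906e+00] open 0.676 F [ 2.2 -1.8  1.6]
shift [-37.427 -17.994  -1.856] twist 0.2934 | 415.6938482162643
```

View pics/s6.png

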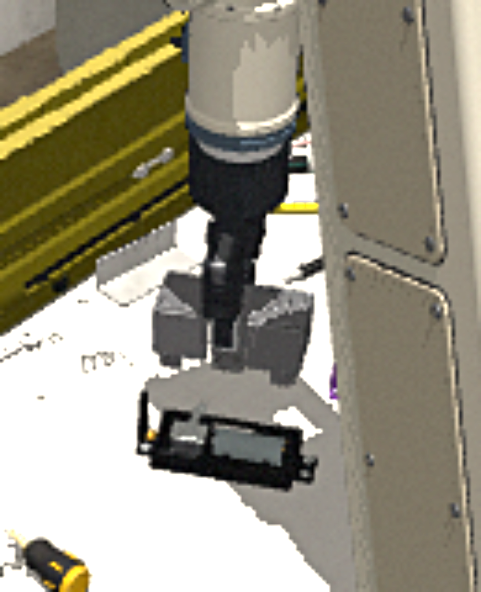

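Emit:
arm_command:
  plan:
    - {"translation": [-1.5, -0.7, 0], "twist": 0.02, "gripper": 0.5}
    - {"translation": [-4.5, -2, 0], "twist": 0.05, "gripper": 0.5}
    - {"translation": [-7.5, -3.5, 0], "twist": 0.08, "gripper": 0.5}
    - {"translation": [-10.5, -5, 0], "twist": 0.11, "gripper": 0.5}
    - {"translation": [-13.5, -6.5, 0], "twist": 0.14, "gripper": 0.5}

```text
clock: 5.13
eef_pos: [509.4, -48.1, 122.2]
tcp_rot: [-3.14, -0.0, -1.233]
contact_force: [0.9, 0.6, -1.6]
opening: 0.674
```

```bash
python3 -c "
from h import *
plan([501,216,120],-1.384)"
```

```text
clock 5.1333 pos [509.4 -48.1 122.2] rot [-3.1399e+00 -4.0000e-04 -1.2327e+00] open 0.674 F [ 0.9  0.6 -1.6]
shift [-25.192  -7.963   0.218] twist 0.1513 | 264.21694746322987
```

Emit:
arm_command:
  plan:
    - {"translation": [-3.5, -1.1, 0], "twist": 0.03, "gripper": 0.5}
    - {"translation": [-7, -2.2, 0], "twist": 0.06, "gripper": 0.5}
    - {"translation": [-10.5, -3.3, 0], "twist": 0.09, "gripper": 0.5}
    - {"translation": [-14, -4.4, 0], "twist": 0.12, "gripper": 0.5}
    - {"translation": [-17, -5.4, 0], "twist": 0.15, "gripper": 0.5}

```text
clock: 5.55
eef_pos: [503.7, 132.4, 123.0]
tcp_rot: [-3.139, 0.0, -1.384]
contact_force: [0.3, -0.8, -1.8]
opening: 0.675
```

```bash
python3 -c "
from h import *
plan([501,216,120],-1.384)"
```

```text
clock 5.55 pos [503.7 132.4 123. ] rot [-3.1388  0.     -1.3839] open 0.675 F [ 0.3 -0.8 -1.8]
shift [-8.265 -1.29   0.303] twist 0.0001 | 83.71018415862923
```

Emit:
arm_command:
  plan:
    - {"translation": [-3, -0.5, 0], "twist": 0, "gripper": 0.5}
    - {"translation": [-5.5, -0.9, 0], "twist": 0, "gripper": 0.5}
    - {"translation": [-7.3, -1.2, 0], "twist": 0, "gripper": 0.5}
    - {"translation": [-8.2, -1.3, 0], "twist": 0, "gripper": 0.5}
    - {"translation": [-8.2, -1.3, 0.3], "twist": 0, "gripper": 0.5}

```text
clock: 5.97
eef_pos: [501.6, 217.0, 120.9]
tcp_rot: [-3.137, 0.001, -1.382]
contact_force: [0.5, 0.5, -1.8]
opening: 0.675
```

Run:
```python
from h import *
plan([501,216,70],-1.384)
m=camera_model("wrist")
i=grab_frame("wrist");cv2.imwrite("pics/w7.png",np.clip(i*1.3,0,255).astype(np.uint8))
j=grab_frame("top");cv2.imwrite("pics/t7.png",cv2.resize(np.clip(j[120:270,100:330]*1.5,0,255).astype(np.uint8),None,fx=3.4,fy=3.4))
print([proj(m,ray(camera_model("top"),u/5+120,v/5+140,17)).round() for u,v in((330,90),(77,145),(138,452),(392,400))])
plan([501,216,70],-1.384)
```

```text
clock 5.9667 pos [501.6 217.  120.9] rot [-3.1372e+00  6.0000e-04 -1.3820e+00] open 0.675 F [ 0.5  0.5 -1.8]
shift [0.088 0.097 5.085] twist 0.002 | 50.870151554981305
[array([345.,  82.]), array([169.,  82.]), array([185., 269.]), array([327., 271.])]
clock 6.0667 pos [500.8 214.7 119.7] rot [-3.1396e+00 -5.0000e-04 -1.3833e+00] open 0.673 F [-0.3 -1.3 -1.7]
shift [-0.128 -0.036  4.974] twist 0.0007 | 49.75306316361892
```

View pics/w7.png

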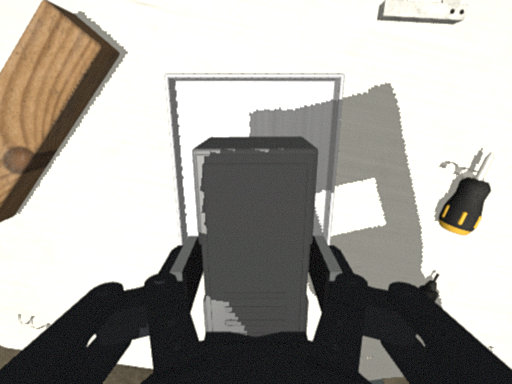

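View pics/t7.png

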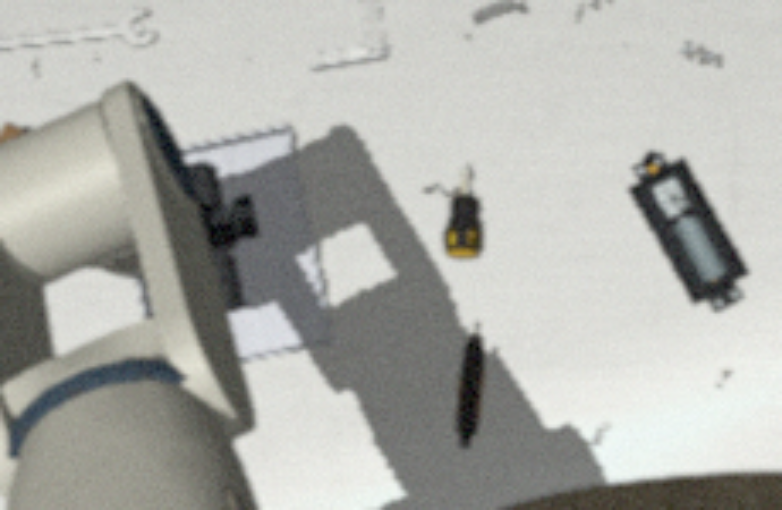

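Emit:
arm_command:
  plan:
    - {"translation": [-0.1, 0, 2], "twist": 0, "gripper": 0.5}
    - {"translation": [-0.1, 0, 4.5], "twist": 0, "gripper": 0.5}
    - {"translation": [-0.1, 0, 7], "twist": 0, "gripper": 0.5}
    - {"translation": [-0.1, 0, 9], "twist": 0, "gripper": 0.5}
    - {"translation": [-0.1, 0, 9], "twist": 0, "gripper": 0.5}

```text
clock: 6.48
eef_pos: [498.2, 212.9, 26.4]
tcp_rot: [3.137, -0.002, -1.385]
contact_force: [-1.0, -0.6, -1.1]
opening: 0.676
```

```bash
python3 -c "
from h import *
plan([501,216,11.4],-1.384)"
```

```text
clock 6.4833 pos [498.2 212.9  26.4] rot [ 3.1373e+00 -2.1000e-03 -1.3848e+00] open 0.676 F [-1.  -0.6 -1.1]
shift [-0.254 -0.341  1.495] twist -0.0008 | 15.542444073639217
```

Emit:
arm_command:
  plan:
    - {"translation": [-0.2, -0.2, 0.3], "twist": 0, "gripper": 0.5}
    - {"translation": [-0.2, -0.2, 0.5], "twist": 0, "gripper": 0.5}
    - {"translation": [-0.2, -0.2, 0.7], "twist": 0, "gripper": 0.5}
    - {"translation": [-0.2, -0.2, 0.9], "twist": 0, "gripper": 0.5}
    - {"translation": [-0.2, -0.2, 0.9], "twist": 0, "gripper": 0.5}

```text
clock: 6.9
eef_pos: [500.1, 215.3, 17.8]
tcp_rot: [3.138, -0.002, -1.385]
contact_force: [-0.1, 0.3, -2.0]
opening: 0.675
```

```bash
python3 -c "
from h import *
plan([501,216,11.4],-1.384)"
```

```text
clock 6.9 pos [500.1 215.3  17.8] rot [ 3.1383e+00 -1.9000e-03 -1.3848e+00] open 0.675 F [-0.1  0.3 -2. ]
shift [-0.052 -0.101  0.644] twist -0.0008 | 6.536050344952128
```

Emit:
arm_command:
  plan:
    - {"translation": [0, 0, 0.1], "twist": 0, "gripper": 0.5}
    - {"translation": [0, 0, 0.2], "twist": 0, "gripper": 0.5}
    - {"translation": [0, 0, 0.3], "twist": 0, "gripper": 0.5}
    - {"translation": [0, 0, 0.4], "twist": 0, "gripper": 0.5}
    - {"translation": [0, 0, 0.4], "twist": 0, "gripper": 0.5}

```text
clock: 7.32
eef_pos: [500.0, 215.3, 13.7]
tcp_rot: [3.138, -0.002, -1.385]
contact_force: [-0.3, 0.2, -1.8]
opening: 0.674
```

Emit:
arm_command:
  plan:
    - {"translation": [0, 0, 0.05], "twist": 0, "gripper": 0.5}
    - {"translation": [0, 0, 0.1], "twist": 0, "gripper": 0.5}
    - {"translation": [0, 0, 0.15], "twist": 0, "gripper": 0.5}
    - {"translation": [0, 0, 0.15], "twist": 0, "gripper": 0.5}
    - {"translation": [0, 0, 0.15], "twist": 0, "gripper": 0.5}

```text
clock: 7.73
eef_pos: [500.0, 215.3, 12.2]
tcp_rot: [3.138, -0.002, -1.385]
contact_force: [-0.3, -0.2, -2.1]
opening: 0.675
```

Emit:
arm_command:
  plan:
    - {"translation": [0, 0, 0.04], "twist": 0, "gripper": 0.5}
    - {"translation": [0, 0, 0.08], "twist": 0, "gripper": 0.5}
    - {"translation": [0, 0, 0.1], "twist": 0, "gripper": 0.5}
    - {"translation": [0, 0, 0.1], "twist": 0, "gripper": 0.5}
    - {"translation": [0, 0, 0.1], "twist": 0, "gripper": 0.5}

```text
clock: 8.15
eef_pos: [500.1, 215.3, 11.6]
tcp_rot: [3.138, -0.002, -1.385]
contact_force: [-1.0, -1.0, 5.5]
opening: 0.674
```

Emit:
arm_command:
  plan:
    - {"translation": [0, 0, 0.06], "twist": 0, "gripper": 0.72}
    - {"translation": [0, 0, 0.12], "twist": 0, "gripper": 0.77}
    - {"translation": [0, 0, 0.15], "twist": 0, "gripper": 0.85}
    - {"translation": [0, 0, 0.1], "twist": 0, "gripper": 1.0}
    - {"translation": [0, 0, 0], "twist": 0, "gripper": 1.0}

```text
clock: 8.57
eef_pos: [500.0, 215.3, 11.4]
tcp_rot: [3.138, -0.002, -1.385]
contact_force: [0.1, 1.0, 0.5]
opening: 1.001
```

Run:
```python
from h import *
plan([501,216,120],-1.384)
i=grab_frame("wrist");cv2.imwrite("pics/w8.png",np.clip(i*1.3,0,255).astype(np.uint8))
j=grab_frame("scene");cv2.imwrite("pics/s8.png",cv2.resize(np.clip(j[160:310,110:290]*1.4,0,255).astype(np.uint8),None,fx=4,fy=4))
```

```text
clock 8.5667 pos [500.  215.3  11.4] rot [ 3.1380e+00 -2.0000e-03 -1.3847e+00] open 1.001 F [0.1 1.  0.5]
shift [ -0.03   -0.073 -10.863] twist -0.0007 | 108.62888425504272
```

View pics/w8.png

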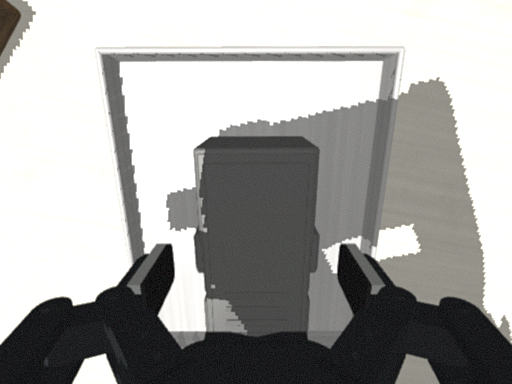

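View pics/s8.png

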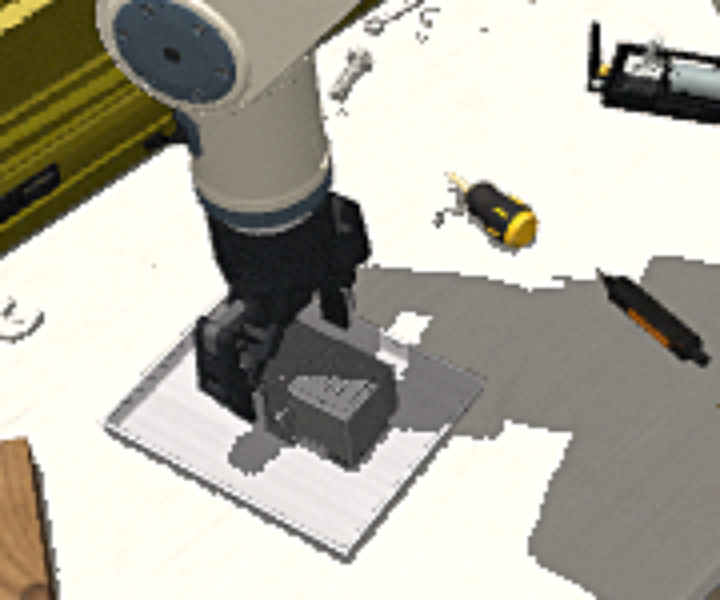

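The cover is flat in the tray and both fingers are clear of it. Next I'll go straight up and back to the receiver, closing the gripper on the way.

Emit:
arm_command:
  plan:
    - {"translation": [0, 0, -1.5], "twist": 0, "gripper": 1}
    - {"translation": [0, 0, -4], "twist": 0, "gripper": 1}
    - {"translation": [0, 0, -7.5], "twist": 0, "gripper": 1}
    - {"translation": [0, 0, -11], "twist": 0, "gripper": 1}
    - {"translation": [0, 0, -14], "twist": 0, "gripper": 1}

```text
clock: 9.08
eef_pos: [500.7, 215.8, 153.8]
tcp_rot: [3.139, -0.002, -1.385]
contact_force: [0.6, 0.2, 0.4]
opening: 0.998
```

Run:
```python
from h import *
c=np.array([512,-198.]);a=np.array([np.cos(.481),np.sin(.481)])
p=c-15*a;print(p)
plan([*p,150],-1.090)
```

```text
[ 498.7020095  -204.93998909]
clock 9.0833 pos [500.7 215.8 153.8] rot [ 3.1393e+00 -1.7000e-03 -1.3847e+00] open 0.998 F [0.6 0.2 0.4]
shift [41.308  7.979  0.469] twist -0.2947 | 420.73880131112054
```

Emit:
arm_command:
  plan:
    - {"translation": [4, 0.8, 0], "twist": -0.04, "gripper": 0.5}
    - {"translation": [8, 1.6, 0], "twist": -0.08, "gripper": 0}
    - {"translation": [12, 2.4, 0], "twist": -0.12, "gripper": 0}
    - {"translation": [16, 3.2, 0], "twist": -0.16, "gripper": 0}
    - {"translation": [20, 4, 0], "twist": -0.2, "gripper": 0}
  squeeze: 30

```text
clock: 9.5
eef_pos: [498.1, 10.2, 154.5]
tcp_rot: [3.14, -0.001, -1.182]
contact_force: [0.5, -0.2, -0.6]
opening: 0.296
```

Run:
```python
from h import *
plan([498.7,-204.9,150],-1.090)
```

```text
clock 9.5 pos [498.1  10.2 154.5] rot [ 3.1396e+00 -1.5000e-03 -1.1821e+00] open 0.296 F [ 0.5 -0.2 -0.6]
shift [19.93   8.093  0.499] twist -0.0921 | 215.16097687836034
```

Emit:
arm_command:
  plan:
    - {"translation": [4, 1.6, 0], "twist": -0.03, "gripper": 0}
    - {"translation": [8, 3.2, 0], "twist": -0.06, "gripper": 0}
    - {"translation": [12, 4.9, 0], "twist": -0.09, "gripper": 0}
    - {"translation": [16, 6.5, 0], "twist": -0.09, "gripper": 0}
    - {"translation": [19.5, 8, 0], "twist": -0.09, "gripper": 0}

```text
clock: 9.92
eef_pos: [497.7, -198.6, 155.2]
tcp_rot: [3.14, -0.002, -1.092]
contact_force: [0.3, 0.3, 0.5]
opening: 0.001
```

Emit:
arm_command:
  plan:
    - {"translation": [0.4, 0.1, 0], "twist": 0, "gripper": 0}
    - {"translation": [0.4, 0.1, 0], "twist": 0, "gripper": 0}
    - {"translation": [0.4, 0.1, 0], "twist": 0, "gripper": 0}
    - {"translation": [0.4, 0.1, 0], "twist": 0, "gripper": 0}
    - {"translation": [0.4, 0.1, 0], "twist": 0, "gripper": 0}

```text
clock: 10.33
eef_pos: [498.6, -201.1, 155.1]
tcp_rot: [3.14, -0.001, -1.09]
contact_force: [-0.3, 0.2, -0.7]
opening: -0.001
```

Run:
```python
from h import *
plan([498.7,-204.9,150],-1.090)
m=camera_model("wrist");np.save("m9.npy",m,allow_pickle=True)
i=grab_frame("wrist");cv2.imwrite("pics/w9.png",np.clip(i*1.3,0,255).astype(np.uint8))
cv2.imwrite("pics/w9c.png",cv2.resize(np.clip(i[60:260,180:340]*1.8,0,255).astype(np.uint8),None,fx=3,fy=3,interpolation=cv2.INTER_NEAREST))
j=grab_frame("scene");cv2.imwrite("pics/s9.png",cv2.resize(np.clip(j[160:310,110:290]*1.4,0,255).astype(np.uint8),None,fx=4,fy=4))
a=np.array([np.cos(.481),np.sin(.481)]);c=np.array([512,-198.])
for z,d in((51,22),(51,44),(60,72)): print(proj(m,[*(c+a*d),z]).round(1))
```

```text
clock 10.3333 pos [ 498.6 -201.1  155.1] rot [ 3.1398e+00 -1.2000e-03 -1.0904e+00] open -0.001 F [-0.3  0.2 -0.7]
shift [0.339 0.161 0.515] twist -0.0004 | 6.371134734922908
[259.3 148.7]
[259.4 125.1]
[259.7  92.9]
```

View pics/w9.png

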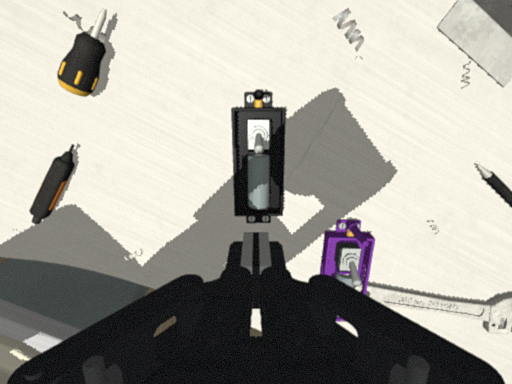

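View pics/w9c.png

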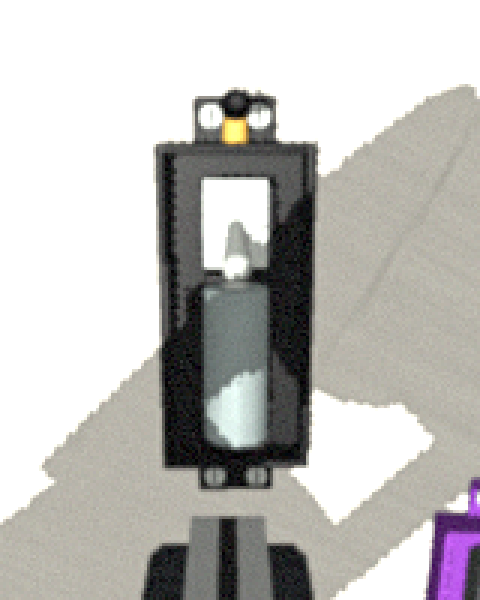

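View pics/s9.png

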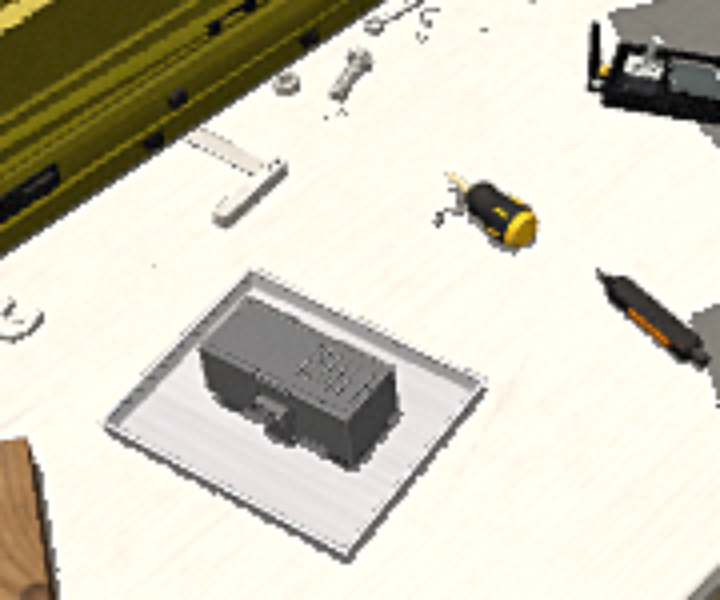

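Emit:
arm_command:
  plan:
    - {"translation": [0.3, 0.2, 2.5], "twist": 0, "gripper": 0}
    - {"translation": [0.3, 0.2, 5.5], "twist": 0, "gripper": 0}
    - {"translation": [0.3, 0.2, 8.5], "twist": 0, "gripper": 0}
    - {"translation": [0.3, 0.2, 10], "twist": 0, "gripper": 0}
    - {"translation": [0.3, 0.2, 10], "twist": 0, "gripper": 0}

```text
clock: 10.85
eef_pos: [496.0, -203.2, 52.1]
tcp_rot: [3.136, 0.003, -1.089]
contact_force: [-0.3, 0.2, 0.6]
opening: 0.002
```

Run:
```python
from h import *
plan([498.7,-204.9,40],-1.090)
i=grab_frame("wrist");cv2.imwrite("pics/w10.png",np.clip(i*1.3,0,255).astype(np.uint8))
plan([498.7,-204.9,40],-1.090)
```

```text
clock 10.85 pos [ 496.  -203.2   52.1] rot [ 3.1362e+00  3.0000e-03 -1.0888e+00] open 0.002 F [-0.3  0.2  0.6]
shift [ 0.277 -0.172  1.212] twist 0.0012 | 12.546187040763751
clock 10.9 pos [ 497.2 -203.8   54. ] rot [ 3.1377e+00  1.2000e-03 -1.0890e+00] open 0.001 F [0.6 0.5 0.4]
shift [ 0.168 -0.09   1.399] twist 0.001 | 14.115041893943623
```

View pics/w10.png

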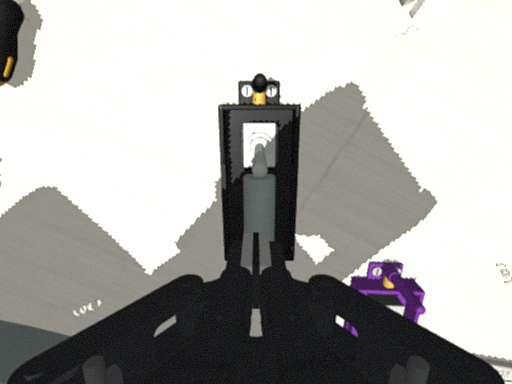

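Emit:
arm_command:
  plan:
    - {"translation": [0.2, -0.1, 0.5], "twist": 0, "gripper": 0}
    - {"translation": [0.2, -0.1, 1], "twist": 0, "gripper": 0}
    - {"translation": [0.2, -0.1, 1.3], "twist": 0, "gripper": 0}
    - {"translation": [0.2, -0.1, 1.3], "twist": 0, "gripper": 0}
    - {"translation": [0.2, -0.1, 1.3], "twist": 0, "gripper": 0}

```text
clock: 11.32
eef_pos: [499.2, -205.2, 41.3]
tcp_rot: [3.138, 0.001, -1.089]
contact_force: [-0.1, 0.6, -0.6]
opening: 0.004
```

Run:
```python
from h import *
a=np.array([np.cos(.481),np.sin(.481)]);c=np.array([512,-198.])
print(sense()["contact_force"], (sense()["eef_pos"][:2]-c)@a)
plan([*(c+22*a),40],-1.090)
```

```text
[-0.09385589  0.57344577 -0.59551281] -14.72408777077549
clock 11.3167 pos [ 499.2 -205.2   41.3] rot [ 3.1381e+00  8.0000e-04 -1.0889e+00] open 0.004 F [-0.1  0.6 -0.6]
shift [-0.045 -3.673  0.122] twist 0.0011 | 36.75195139957388
```

Emit:
arm_command:
  plan:
    - {"translation": [-0.02, -0.5, 0.1], "twist": 0, "gripper": 0}
    - {"translation": [-0.02, -1, 0.1], "twist": 0, "gripper": 0}
    - {"translation": [-0.02, -1.5, 0.1], "twist": 0, "gripper": 0}
    - {"translation": [-0.04, -2, 0.1], "twist": 0, "gripper": 0}
    - {"translation": [-0.04, -2.4, 0.1], "twist": 0, "gripper": 0}

```text
clock: 11.73
eef_pos: [521.0, -193.4, 40.4]
tcp_rot: [3.138, 0.001, -1.089]
contact_force: [-0.5, -0.5, 0.6]
opening: 0.0
```

Run:
```python
from h import *
a=np.array([np.cos(.481),np.sin(.481)]);c=np.array([512,-198.])
s=sense();print(s["contact_force"][:2]@a, (s["eef_pos"][:2]-c)@a)
plan([*(c+22*a),40],-1.090)
i=grab_frame("wrist");cv2.imwrite("pics/w11.png",np.clip(i*1.3,0,255).astype(np.uint8))
```

```text
-0.7111798111635246 10.123486936136723
clock 11.7333 pos [ 521.  -193.4   40.4] rot [ 3.1383e+00  5.0000e-04 -1.0887e+00] open 0.0 F [-0.5 -0.5  0.6]
shift [-0.007 -1.188  0.032] twist 0.0013 | 11.8822090263437
```

View pics/w11.png

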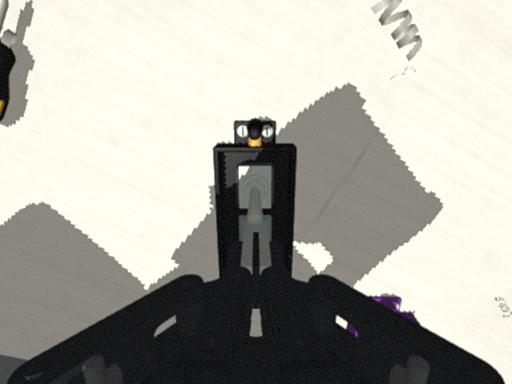

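Emit:
arm_command:
  plan:
    - {"translation": [0, -0.25, 0], "twist": 0, "gripper": 0}
    - {"translation": [0, -0.5, 0], "twist": 0, "gripper": 0}
    - {"translation": [0, -0.75, 0], "twist": 0, "gripper": 0}
    - {"translation": [0, -1, 0], "twist": 0, "gripper": 0}
    - {"translation": [0, -1, 0], "twist": 0, "gripper": 0}

```text
clock: 12.2
eef_pos: [530.9, -188.5, 40.4]
tcp_rot: [3.139, 0.0, -1.088]
contact_force: [-0.4, -0.3, -0.8]
opening: 0.003
```

Run:
```python
from h import *
a=np.array([np.cos(.481),np.sin(.481)]);c=np.array([512,-198.])
s=sense();print(s["contact_force"][:2]@a, (s["eef_pos"][:2]-c)@a)
i=grab_frame("wrist");cv2.imwrite("pics/w12.png",np.clip(cv2.resize(i[80:290,150:370],None,fx=2.8,fy=2.8)*1.8,0,255).astype(np.uint8))
```

```text
-0.4795512973962819 21.12278823289118
```

View pics/w12.png

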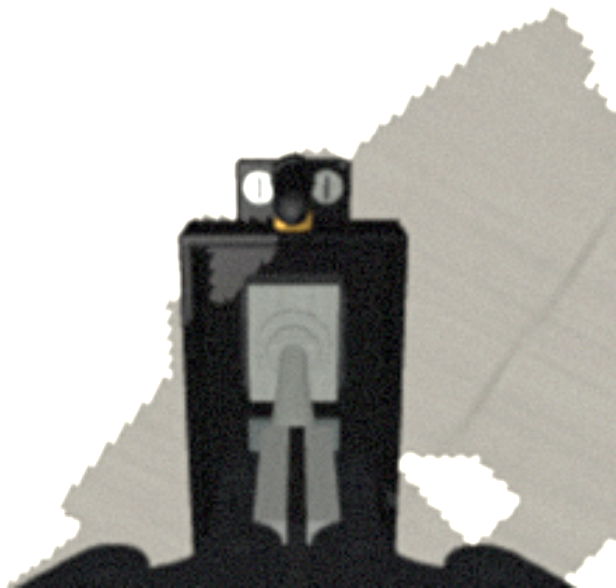

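Run:
```python
from h import *
a=np.array([np.cos(.481),np.sin(.481)]);c=np.array([512,-198.])
m=camera_model("wrist")
f=lambda p:((p-[150,80])*2.8).round()
for q in(-.45,-.2,0,.2,.45):
    print(q,[f(proj(m,[*(c+a*(33+l*np.sin(q))),28+l*np.cos(q)])) for l in(5,25.5,29.5)])
s=sense();d=(s["eef_pos"][:2]-c)@a
for w in(0,5,11):print(w,f(proj(m,[*(c+a*(d+w)),s["eef_pos"][2]])))
print("pivot base rings z30",f(proj(m,[*(c+a*33),30])))
```

```text
-0.45 [array([295., 363.]), array([295., 432.]), array([295., 447.])]
-0.2 [array([295., 359.]), array([295., 411.]), array([295., 422.])]
0 [array([295., 355.]), array([295., 390.]), array([295., 397.])]
0.2 [array([295., 351.]), array([295., 366.]), array([295., 370.])]
0.45 [array([295., 346.]), array([295., 335.]), array([295., 333.])]
0 [295. 416.]
5 [295. 396.]
11 [295. 371.]
pivot base rings z30 [295. 351.]
```

Run:
```python
from h import *
j=grab_frame("scene");cv2.imwrite("pics/s12.png",cv2.resize(np.clip(j[120:210,235:325]*1.8,0,255).astype(np.uint8),None,fx=6.5,fy=6.5,interpolation=cv2.INTER_CUBIC))
a=np.array([np.cos(.481),np.sin(.481)]);c=np.array([512,-198.])
m=camera_model("scene");f=lambda p:((p-[235,120])*6.5).round()
s=sense();d=(s["eef_pos"][:2]-c)@a
for w in(-11,0,11):print(w,f(proj(m,[*(c+a*(d+w)),s["eef_pos"][2]])))
for q in(-.45,0,.45):print(q,f(proj(m,[*(c+a*(33+29*np.sin(q))),28+29*np.cos(q)])))
print(s["clock"],s["contact_force"])
```

```text
-11 [283. 343.]
0 [261. 339.]
11 [238. 336.]
-0.45 [262. 317.]
0 [236. 309.]
0.45 [210. 309.]
12.3 [ 0.47113697  0.54184009 -0.82171092]
```

View pics/s12.png

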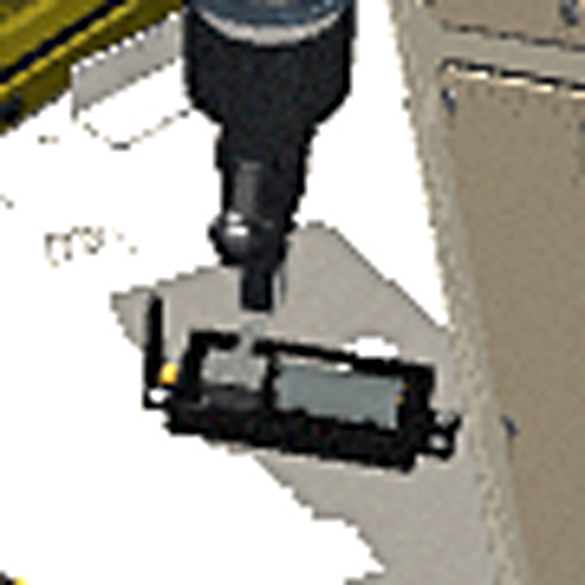

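The shut finger tips sit about 13 mm higher than the reported TCP, so they passed just over the lever without touching it. I'll back off, triangulate the tip height, and go lower.

Emit:
arm_command:
  plan:
    - {"translation": [0, 0.8, 0], "twist": 0, "gripper": 0}
    - {"translation": [0, 1.8, 0], "twist": 0, "gripper": 0}
    - {"translation": [0, 2.8, 0], "twist": 0, "gripper": 0}
    - {"translation": [0, 3.8, 0], "twist": 0, "gripper": 0}
    - {"translation": [0, 3.8, 0], "twist": 0, "gripper": 0}

```text
clock: 12.72
eef_pos: [494.1, -206.9, 40.3]
tcp_rot: [3.137, 0.002, -1.09]
contact_force: [-0.6, 1.3, 0.9]
opening: -0.003
```

Run:
```python
from h import *
a=np.array([np.cos(.481),np.sin(.481)]);c=np.array([512,-198.])
s=sense();d=(s["eef_pos"][:2]-c)@a;print(d,s["eef_pos"],s["opening"])
mw=camera_model("wrist");i=grab_frame("wrist");j=grab_frame("scene")
cv2.imwrite("pics/w13.png",np.clip(cv2.resize(i[80:290,150:370],None,fx=2.8,fy=2.8,interpolation=cv2.INTER_CUBIC)*1.8,0,255).astype(np.uint8))
cv2.imwrite("pics/s13.png",cv2.resize(np.clip(j[120:210,235:325]*1.8,0,255).astype(np.uint8),None,fx=6.5,fy=6.5,interpolation=cv2.INTER_CUBIC))
ms=camera_model("scene")
for z in(40,46,52,58):
  for w in(-11,11):
    p=[*(c+a*(d+w)),z];print(z,w,"scene",((proj(ms,p)-[235,120])*6.5).round(),"wrist",((proj(mw,p)-[150,80])*2.8).round())
```

```text
-19.970445585323116 [ 494.12931166 -206.92111488   40.26883897] -0.003345436125961467
40 -11 scene [367. 357.] wrist [298. 459.]
40 11 scene [322. 350.] wrist [298. 371.]
46 -11 scene [368. 348.] wrist [298. 471.]
46 11 scene [322. 340.] wrist [298. 381.]
52 -11 scene [368. 338.] wrist [298. 485.]
52 11 scene [322. 331.] wrist [298. 392.]
58 -11 scene [369. 329.] wrist [298. 499.]
58 11 scene [323. 321.] wrist [298. 404.]
```

View pics/w13.png

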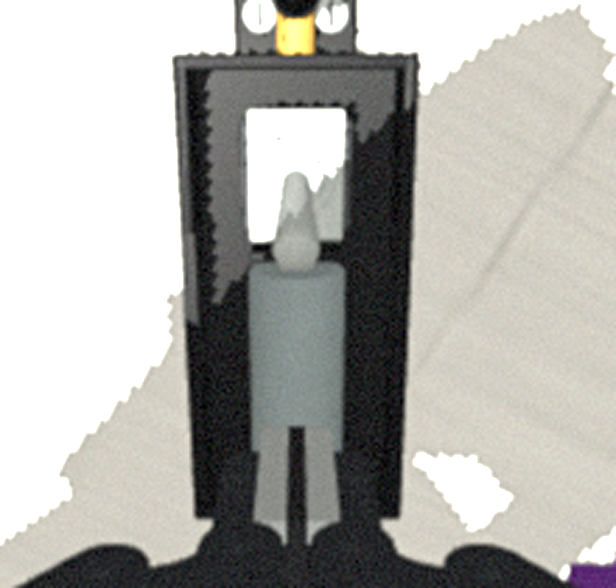

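View pics/s13.png

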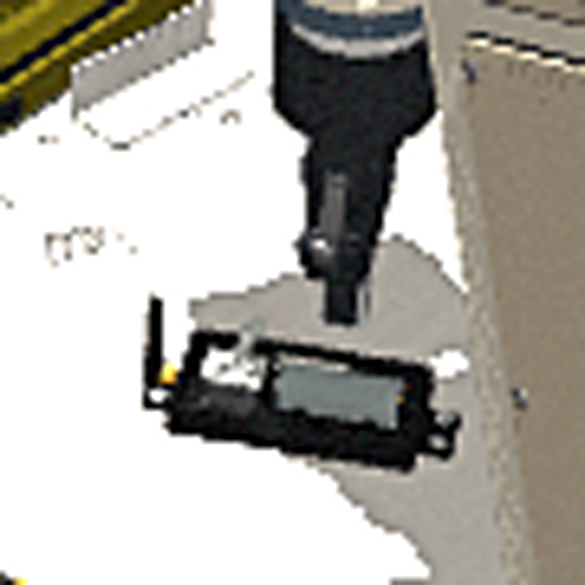

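Emit:
arm_command:
  plan:
    - {"translation": [0, 0, 0.3], "twist": 0, "gripper": 0}
    - {"translation": [0, 0, 0.6], "twist": 0, "gripper": 0}
    - {"translation": [0, 0, 0.8], "twist": 0, "gripper": 0}
    - {"translation": [0, 0, 0.8], "twist": 0, "gripper": 0}
    - {"translation": [0, 0, 0.8], "twist": 0, "gripper": 0}

```text
clock: 13.23
eef_pos: [496.2, -206.5, 32.3]
tcp_rot: [3.138, 0.001, -1.089]
contact_force: [0.5, -0.6, 0.6]
opening: 0.005
```

Run:
```python
from h import *
s=sense();print(s["eef_pos"],s["contact_force"])
i=grab_frame("wrist");j=grab_frame("scene")
cv2.imwrite("pics/w14.png",np.clip(cv2.resize(i[80:290,150:370],None,fx=2.8,fy=2.8,interpolation=cv2.INTER_CUBIC)*1.8,0,255).astype(np.uint8))
cv2.imwrite("pics/s14.png",cv2.resize(np.clip(j[120:210,235:325]*2.5,0,255).astype(np.uint8),None,fx=6.5,fy=6.5,interpolation=cv2.INTER_CUBIC))
```

```text
[ 496.20600448 -206.49757706   32.25920519] [ 0.45975507 -0.61015191  0.59959267]
```

View pics/s14.png

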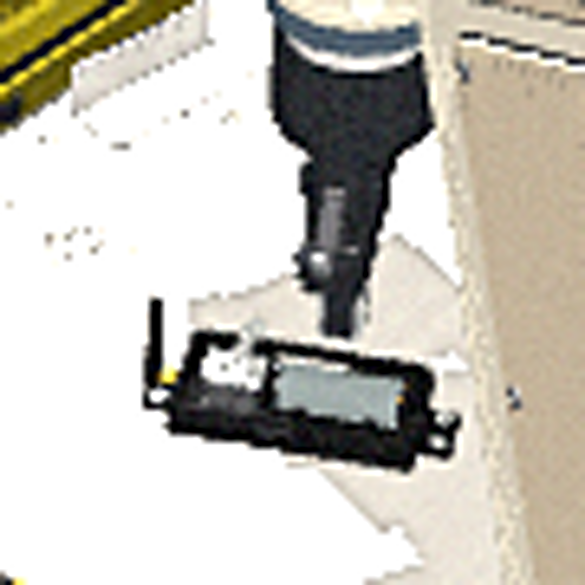

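Emit:
arm_command:
  plan:
    - {"translation": [0, 0, 0.15], "twist": 0, "gripper": 0}
    - {"translation": [0, 0, 0.3], "twist": 0, "gripper": 0}
    - {"translation": [0, 0, 0.4], "twist": 0, "gripper": 0}
    - {"translation": [0, 0, 0.45], "twist": 0, "gripper": 0}
    - {"translation": [0, 0, 0.45], "twist": 0, "gripper": 0}

```text
clock: 13.75
eef_pos: [496.2, -206.6, 27.9]
tcp_rot: [3.139, 0.0, -1.089]
contact_force: [-0.5, 0.3, -0.1]
opening: -0.003
```

Emit:
arm_command:
  plan:
    - {"translation": [0, 0, 0.1], "twist": 0, "gripper": 0}
    - {"translation": [0, 0, 0.2], "twist": 0, "gripper": 0}
    - {"translation": [0, 0, 0.3], "twist": 0, "gripper": 0}
    - {"translation": [0, 0, 0.35], "twist": 0, "gripper": 0}
    - {"translation": [0, 0, 0.35], "twist": 0, "gripper": 0}

```text
clock: 14.17
eef_pos: [496.1, -206.5, 24.2]
tcp_rot: [3.138, 0.001, -1.09]
contact_force: [-0.1, -0.5, 1.0]
opening: 0.006
```

Run:
```python
from h import *
s=sense();print(s["eef_pos"],s["contact_force"])
i=grab_frame("wrist");j=grab_frame("scene")
cv2.imwrite("pics/w15.png",np.clip(cv2.resize(i[80:290,150:370],None,fx=2.8,fy=2.8,interpolation=cv2.INTER_CUBIC)*1.8,0,255).astype(np.uint8))
cv2.imwrite("pics/s15.png",cv2.resize(np.clip(j[120:210,235:325]*2.5,0,255).astype(np.uint8),None,fx=6.5,fy=6.5,interpolation=cv2.INTER_CUBIC))
```

```text
[ 496.12408895 -206.52739214   24.21526537] [-0.07403104 -0.51815865  0.99166915]
```

View pics/s15.png

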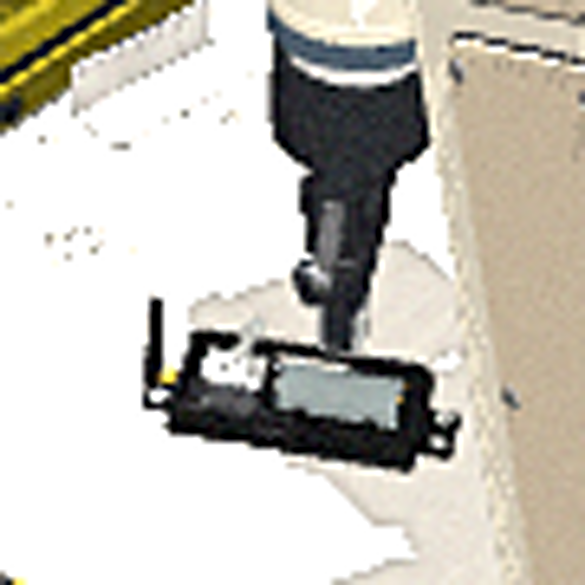

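View pics/w15.png

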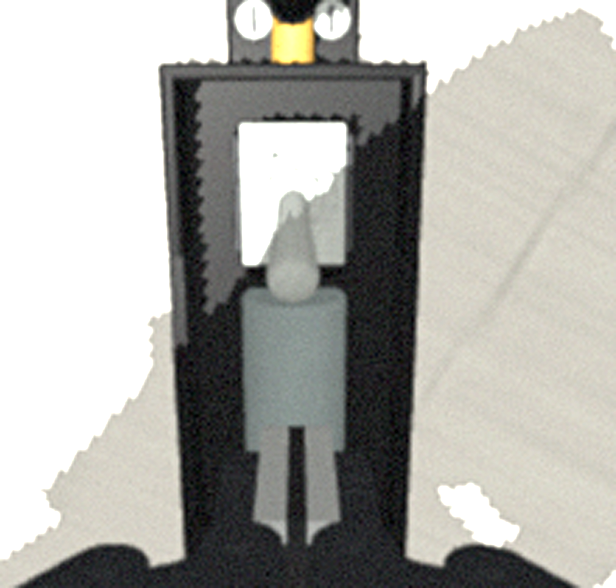

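Emit:
arm_command:
  plan:
    - {"translation": [0, -0.5, 0.2], "twist": 0, "gripper": 0}
    - {"translation": [0, -1, 0.3], "twist": 0, "gripper": 0}
    - {"translation": [0, -1.5, 0.3], "twist": 0, "gripper": 0}
    - {"translation": [0, -2, 0.3], "twist": 0, "gripper": 0}
    - {"translation": [0, -2.4, 0.3], "twist": 0, "gripper": 0}

```text
clock: 14.68
eef_pos: [518.2, -195.1, 21.2]
tcp_rot: [3.139, 0.0, -1.089]
contact_force: [-0.4, 0.6, 0.6]
opening: 0.0
```

```bash
cat > st.py <<'E'
from h import *
import sys
a=np.array([np.cos(.481),np.sin(.481)]);c=np.array([512,-198.]);n=np.array([-a[1],a[0]])
s=sense();d=(s["eef_pos"][:2]-c)
print("F along",s["contact_force"][:2]@a,"Fz",s["contact_force"][2],"d",d@a,"lat",d@n,"z",s["eef_pos"][2])
i=grab_frame("wrist")
cv2.imwrite(f"pics/{sys.argv[1]}.png",np.clip(cv2.resize(i[80:290,150:370],None,fx=2.8,fy=2.8,interpolation=cv2.INTER_CUBIC)*1.8,0,255).astype(np.uint8))
E
python3 st.py w16
```

```text
F along -0.09792830688261855 Fz 0.6122079019870186 d 6.876926961461676 lat -0.3065037366833976 z 21.249390733863226
```

View pics/w16.png

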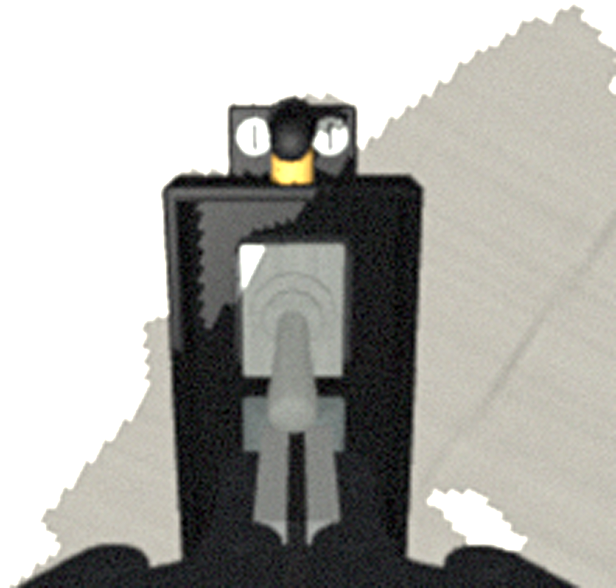

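Emit:
arm_command:
  plan:
    - {"translation": [0, -0.25, 0], "twist": 0, "gripper": 0}
    - {"translation": [0, -0.5, 0], "twist": 0, "gripper": 0}
    - {"translation": [0, -0.75, 0], "twist": 0, "gripper": 0}
    - {"translation": [0, -1, 0], "twist": 0, "gripper": 0}
    - {"translation": [0, -1.2, 0], "twist": 0, "gripper": 0}

```text
clock: 15.15
eef_pos: [529.4, -189.3, 21.3]
tcp_rot: [3.139, 0.0, -1.089]
contact_force: [-1.5, -0.1, 2.2]
opening: 0.002
```

```bash
python3 st.py w17
```

```text
F along -1.3657626192643044 Fz 2.231642071737047 d 19.4695684601155 lat -0.3683659771800686 z 21.3082644011214
```

View pics/w17.png

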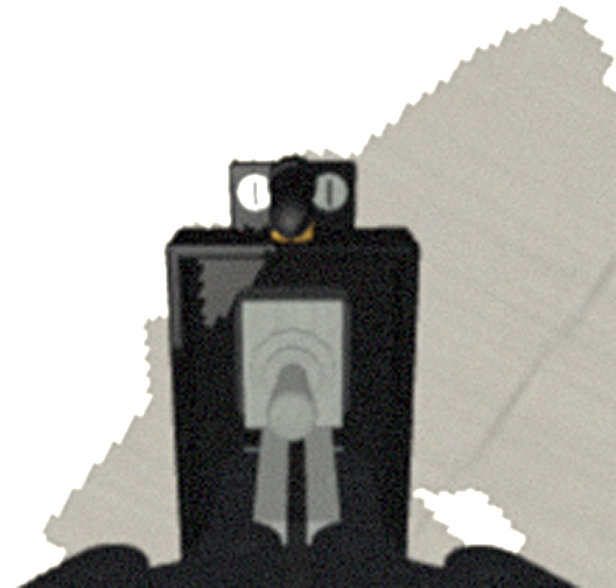

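Emit:
arm_command:
  plan:
    - {"translation": [0, -0.1, 0], "twist": 0, "gripper": 0}
    - {"translation": [0, -0.2, 0], "twist": 0, "gripper": 0}
    - {"translation": [0, -0.3, 0], "twist": 0, "gripper": 0}
    - {"translation": [0, -0.4, 0], "twist": 0, "gripper": 0}
    - {"translation": [0, -0.5, 0], "twist": 0, "gripper": 0}

```text
clock: 15.62
eef_pos: [534.2, -186.9, 21.3]
tcp_rot: [3.139, 0.0, -1.089]
contact_force: [-2.7, -0.2, 0.9]
opening: -0.004
```

```bash
python3 st.py w18
```

```text
F along -2.495824740376574 Fz 0.9428481191825027 d 24.839744952115037 lat -0.39352713929977096 z 21.30003372405151
```

View pics/w18.png

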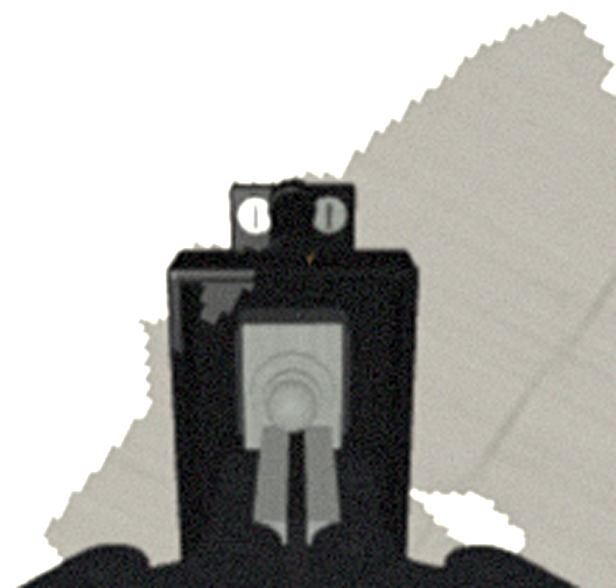

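Emit:
arm_command:
  plan:
    - {"translation": [0, -0.08, 0], "twist": 0, "gripper": 0}
    - {"translation": [0, -0.16, 0], "twist": 0, "gripper": 0}
    - {"translation": [0, -0.24, 0], "twist": 0, "gripper": 0}
    - {"translation": [0, -0.32, 0], "twist": 0, "gripper": 0}
    - {"translation": [0, -0.4, 0], "twist": 0, "gripper": 0}

```text
clock: 16.08
eef_pos: [536.5, -185.3, 20.9]
tcp_rot: [3.137, 0.001, -1.088]
contact_force: [-8.4, -8.6, 1.4]
opening: -0.001
```

```bash
python3 st.py w19
python3 - <<'E'
from h import *
a=np.array([np.cos(.481),np.sin(.481)]);c=np.array([512,-198.])
m=camera_model("wrist")
for q in(-.2,0,.1,.2,.3,.45):
    print(q,[((proj(m,[*(c+a*(33+l*np.sin(q))),28+l*np.cos(q)])-[150,80])*2.8).round() for l in(5,25.5,29.5)])
E
```

```text
F along -11.459862365816942 Fz 1.3636859681359563 d 27.620495536427715 lat -0.12117543059226861 z 20.94258199648924
-0.2 [array([296., 421.]), array([295., 486.]), array([295., 500.])]
0 [array([296., 417.]), array([295., 463.]), array([295., 474.])]
0.1 [array([296., 415.]), array([295., 451.]), array([295., 459.])]
0.2 [array([296., 412.]), array([295., 438.]), array([295., 444.])]
0.3 [array([296., 410.]), array([295., 424.]), array([295., 428.])]
0.45 [array([296., 406.]), array([296., 404.]), array([295., 403.])]
```

View pics/w19.png

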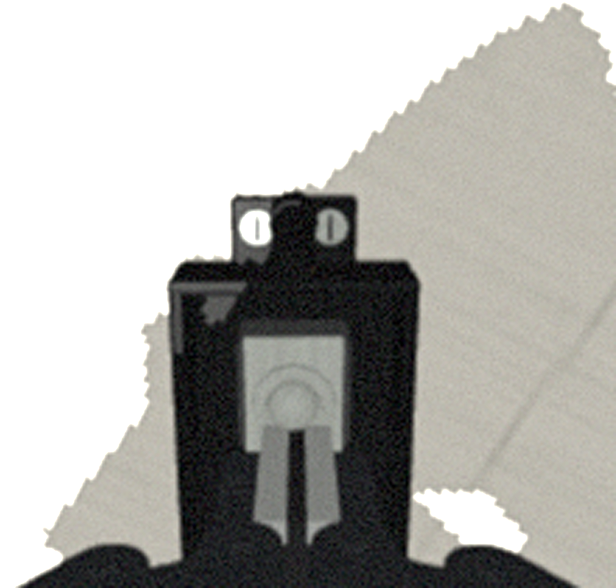

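The force rose to 11 N at the stop, and the lever end at v≈404 matches the fully-on prediction. I'll back off and rise.

Emit:
arm_command:
  plan:
    - {"translation": [0, 0.4, 0], "twist": 0, "gripper": 0}
    - {"translation": [0, 1, 0], "twist": 0, "gripper": 0}
    - {"translation": [0, 2, -0.5], "twist": 0, "gripper": 0}
    - {"translation": [0, 3, -2.5], "twist": 0, "gripper": 0}
    - {"translation": [0, 4, -5], "twist": 0, "gripper": 0}

```text
clock: 16.55
eef_pos: [499.2, -203.6, 70.5]
tcp_rot: [3.135, 0.004, -1.088]
contact_force: [0.1, -0.9, 0.8]
opening: 0.001
```

Emit:
arm_command:
  plan:
    - {"translation": [0, 0, -3], "twist": 0, "gripper": 0}
    - {"translation": [0, 0, -6], "twist": 0, "gripper": 0}
    - {"translation": [0, 0, -9], "twist": 0, "gripper": 0}
    - {"translation": [0, 0, -9], "twist": 0, "gripper": 0}
    - {"translation": [0, 0, -9], "twist": 0, "gripper": 0}

```text
clock: 16.97
eef_pos: [500.8, -204.3, 162.7]
tcp_rot: [3.138, 0.0, -1.089]
contact_force: [-0.3, -0.2, 0.0]
opening: -0.002
```

```bash
python3 st.py w20
python3 - <<'E'
from h import *
a=np.array([np.cos(.481),np.sin(.481)]);c=np.array([512,-198.])
m=camera_model("wrist")
i=grab_frame("wrist");cv2.imwrite("pics/w21.png",cv2.resize(np.clip(i[40:240,160:340]*1.5,0,255).astype(np.uint8),None,fx=3,fy=3,interpolation=cv2.INTER_CUBIC))
for q in(-.45,0,.2,.3,.45):
    print(q,[((proj(m,[*(c+a*(33+l*np.sin(q))),28+l*np.cos(q)])-[160,40])*3).round() for l in(5,25.5,29.5)])
j=grab_frame("scene");cv2.imwrite("pics/s21.png",cv2.resize(np.clip(j[140:310,110:330]*1.4,0,255).astype(np.uint8),None,fx=3.5,fy=3.5))
E
```

```text
F along -0.3068751371330421 Fz 0.035907663234507226 d -12.799372157704678 lat -0.4207182391508652 z 162.69704370638604
-0.45 [array([290., 287.]), array([290., 322.]), array([290., 329.])]
0 [array([290., 281.]), array([290., 288.]), array([290., 289.])]
0.2 [array([290., 278.]), array([290., 272.]), array([290., 270.])]
0.3 [array([290., 277.]), array([290., 263.]), array([290., 261.])]
0.45 [array([290., 274.]), array([290., 252.]), array([290., 247.])]
```

View pics/w21.png

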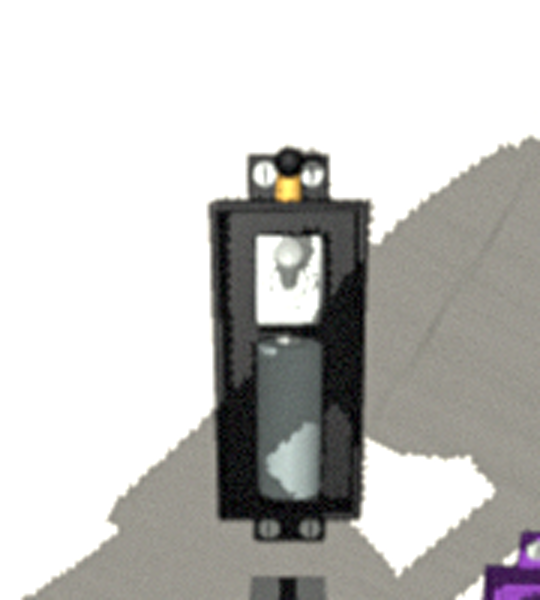

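View pics/s21.png

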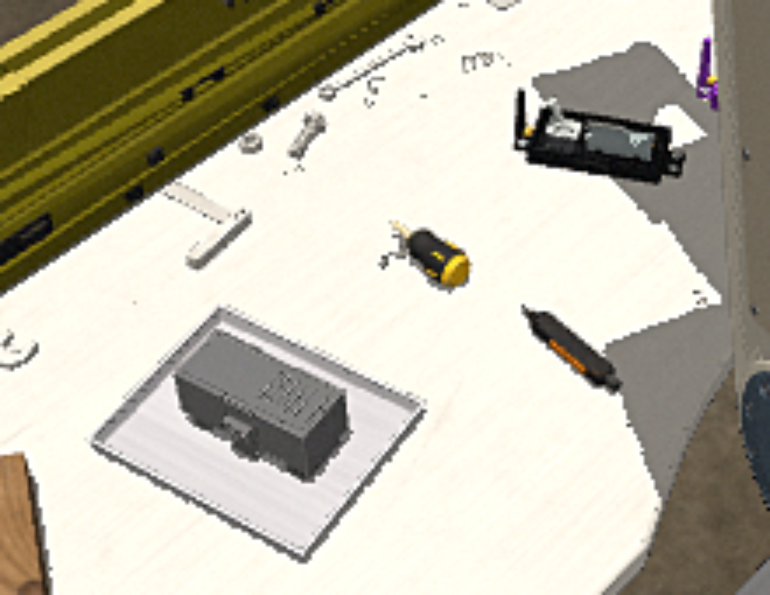

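The lever end is at crop (290,250), matching the prediction for fully on (247–252). The cover is flat in the tray, the driver hasn't moved, and the robot is clear of everything.

```bash
python3 -c "
from rig import job
print(job.sign_off())"
```

```text
the job is handed in; nothing more can be done
None
```

The job is done and handed in at about 17 s of the 51 s allowed. I pressed both snap tabs, lifted the cover straight off and set it down in the tray. Then I pushed the toggle over to the aerial end.

**Last checks:**
- **Cover:** it is upright and flat near the middle of the tray floor. I set it down under force control, with about 7 N at contact, before letting go.
- **Toggle:** the lever end is where the fully-on position predicts, within about 1 pixel. The push met the end stop at about 11 N, and the lever stayed there after I backed off.
- **Driver and clearance:** the stubby driver looks unmoved, and the robot is clear of everything.

**One thing disagreed:** the closed fingertips sat about 20 mm higher than the reported TCP, so my first push passed just over the lever without touching it. I backed off, went lower in small steps with no unexpected contact, and the second push worked.

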